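Read a culture sample and show it to the inspection camera

ROBOT

A 6-joint arm with a two-finger parallel gripper is mounted at the origin on the work surface. World frame = base frame: x ahead of the robot, y to its left, z up, the work surface at z = 0. Lengths are in m, angles in degrees, forces in N, time in s.
With the tool pointing down it reaches from about 0.25 to 0.725 m from the base axis. Payload 9.7 kg.
Tool frame: the origin (TCP) lies midway between the tips of the shut fingers; the grasp point (between the pads) lies 19 mm behind it (bot.grasp_offset is the distance from the TCP to the grasp point, in m); z points along the fingers, x is the direction in which the jaws open and shut, and the axes are right-handed (so a half turn about z gives the same grasp; the last joint's range is limited). The gripper opens to 85 mm and grips with 20 to 120 N. Pads are 22 mm wide; open, the fingers measure 114 mm over their backs; the gripper's body (76 mm by 85 mm) begins 54 mm behind the grasp point. The pads swing forward as they close: fully open they stand 13 mm farther back than shut.
Start: joints at [75.344, 4.979, 10.078, 95.1, 0, 90], TCP at [0.139, 0.532, 0.195] pointing down, gripper open.
Joint ranges: [-179.16, 179.16], [-48.56, 103.87], [-65.8, 70.77], [-126.05, 130.52], [-82.76, 87.17], [-180, 180]. Speed limits (degrees/s): [127.2, 127.2, 147.25, 180, 180, 180].

INTERFACE

Orientations are given as [roll, pitch, yaw] about the fixed x, y, z axes, in that order (R = Rz(yaw) Ry(pitch) Rx(roll)).
In Python, from workcell import bot gives the robot as it stands.
- The arm moves only by the tool send_rows, never from a script. Its argument "targets" is a list of rows, each a list of 5 numbers: the closure, from 0 (fully open) to 1 (shut), then the shift along the world's x, y, z in mm, then the turn about the world's z in degrees. A call has 1 to 10 rows; each row is the pose to reach, as a shift and turn from the pose commanded when the call began; what a row does not reach only later rows make up. A row lasts 1/8 s, in which the tool goes at most 62.5 mm and 10.7 degrees, less where a joint would pass 70% of its speed; a pose out of reach is approached as far as the arm can. A call with a gripper value outside its range is refused whole. The fingers move at their own pace and stop on an object; "squeeze" is the grip in N (left out, the last holds). Time passes only in rows, so rows that repeat a pose let the fingers close. It gives the time, the measured TCP pose, the force and the opening at its end, in the units of the state.
- bot.get_obs(): the state, without advancing time (a new reading comes with each control period).
- bot.camera(name): name is "scene" or "top" or "wrist"; returns a dict with "pixels" (480x640x3 uint8, red, green, blue), "intrinsics" (3x3 intrinsics, pixels), "view" (4x4, takes a point from world to camera coordinates); the wrist camera has in their place "mount" (4x4, takes a point from camera to tool coordinates, whose origin is the TCP and whose axes are the tool frame's). Camera axes: x right, y down, z forward; pixel columns grow to the right and rows downward; lengths in m; the calibration is good to about 2 mm. The wrist camera is an equidistant fisheye: a pixel r from the principal point sees the ray r / f radians off the axis. A picture is of the moment at which its call begins: read the wrist's pose just before it. There is no depth.
- bot.job_done(): hands the job in, once; it reports no verdict.
The state is a dict: "time": time; "q": joint angles; "qd": joint speeds; "joint_efforts": joint torques, N m; "ee_pos": TCP position; "tcp_rot": TCP orientation; "wrist_force": force on the tool from outside, world axes, zero at the start; "torque": the same for the moment, N m; "opening": finger opening in m.
Only numpy, scipy, OpenCV 4.12 (cv2) and the standard library are available. Lean on these libraries where they do the work, as an engineer would, in place of code of your own. Each camera call takes 0.05 s, during which the arm holds its last target.

TASK

Take the tall sample tube out of the white wire rack, stand it fully home in the round well of the turbidity reader and let go of it for a second so that it is read. Then take it out again and hold it up to the small inspection camera on the post: the tube's bottom end about 80 mm straight in front of the lens and level with it, the tube leaning about 30 degrees from upright so that its bottom end points toward the camera and its cap away from it. Finish while still holding it there, still; leave everything else where it stands.

Things in the scene. Friction and masses are not known exactly. Their poses are not given: they have to be found in the camera images.
- sample: The sample tube, the only tall one in the rack: rigid round capped tube of pale plastic, 115 mm tall, body 28 mm in diameter with a slightly tapered foot (4 mm chamfer), the top 14 mm being a dark cap 32 mm in diameter; about 60 g. Origin: centre of its underside (bottom end); z runs up the tube to the cap. At the start it stands in one of the rack's cells, its top about 45 mm above the tops of the short tubes.
- sample_cap (a point): Centre of the top face of the sample tube's cap, 115 mm up the tube's z axis from its origin.
- rack: White wire tube rack, fixed to the bench, 76 by 112 mm, 58 mm high, 2 cells (along its x) by 3 cells (along its y) at 36 mm pitch, each cell 32 mm square between wires; floor plate top 4 mm above the bench, on which the tubes stand. Origin: centre of its underside. Sample and short tubes stand in four of its six cells, in any order.
- reader: Turbidity reader, fixed: grey block 130 by 130 mm, top face 70 mm above the bench, with a dark raised display bar (14 mm higher) along its +x edge and one round well in the top. Origin: centre of its underside; the well's axis is at x = -25 mm, y = 0 in its frame.
- reader_well (a point): Centre of the mouth of the reader's well, on the top face, 70 mm above the bench; the well is 32 mm in diameter with a 3 mm chamfer, vertical and 45 mm deep with a flat floor, so a seated 115 mm tube stands 70 mm out of it.
- camera: Inspection camera, fixed: black box on a steel post with a round base 90 mm across, 222 mm high. Origin: centre of the base's underside. It looks level along its own -x axis (toward the robot's side); the lens's axis is 180 mm above the bench.
- lens (a point): Centre of the camera's lens front (36 mm barrel), 55 mm from the origin along the camera's -x and 180 mm above the bench; axes as the camera's, so 80 mm straight in front of it is -80 mm along its x.
- short_a: Short capped tube, a bystander: same 28 mm body and 32 mm cap as the sample tube but only 70 mm tall, standing in a rack cell. Origin: centre of its underside; z up.
- short_b: Short capped tube, a bystander: same 28 mm body and 32 mm cap as the sample tube but only 70 mm tall, standing in a rack cell. Origin: centre of its underside; z up.
- short_c: Short capped tube, a bystander: same 28 mm body and 32 mm cap as the sample tube but only 70 mm tall, standing in a rack cell. Origin: centre of its underside; z up.
- media_bottle: Glass bottle with dark cap, 72 mm in diameter, 140 mm tall, a bystander. Origin: centre of its underside.
- jar: Amber jar with white cap, 60 mm in diameter, 75 mm tall, a bystander. Origin: centre of its underside.
- dish: Round covered culture dish, 70 mm in diameter, 19 mm high, a bystander. Origin: centre of its underside.
- syringe: Empty syringe lying on the bench, 20 mm thick, 130 mm long along its x, a bystander. Origin: underside.
- marker: Marker pen lying on the bench, 13 mm thick, 130 mm long along its x, a bystander. Origin: underside.
Not all that is in view belongs to the job. What is shaped like the rack but blue is not meant.

How it is judged:
By the outcome, as a careful person would: the job done as asked, in the order asked, and still so for the second after the job is handed in, while the arm keeps its last pose, push and grip.
It also fails if it takes over 54 s, if anything falls off the work surface, if the arm or the gripper's body presses on something with over 40 N, if the wrist force passes 120 N, or if a joint passes its speed limit or range.

## Working session

There is one attempt and no reset: what is moved stays moved. The work goes in short steps, Python scripts to look and compute and a tool call to move; the robot and the scene stay as the last step left them, time stands still between calls to the robot, and variables do not carry over. Pictures are saved under pics/ and viewed, and the job is handed in when it is done.

Besides the shell and the picture viewer there is one more tool, called after ">>>" in YAML: its name, and indented under it one key for each argument. send_rows: Moves the arm, as the interface text tells. Its arguments: {"type":"object","properties":{"targets":{"type":"array","items":{"type":"array","items":{"type":"number"}}},"squeeze":{"type":"number"}},"required":["targets"]}

```bash
ls -la; mkdir -p pics; cat > h.py <<'E'
import numpy as np, cv2
from workcell import bot
def snap(n,f):
    o=bot.get_obs(); c=bot.camera(n); cv2.imwrite('pics/'+f,c['pixels'][:,:,::-1]); 
    np.savez('pics/'+f[:-4]+'.npz',obs_p=o['ee_pos'],obs_r=o['tcp_rot'],**c); return o,c
E
python3 - <<'E'
from h import *
for n in ['scene','top','wrist']:
    o,c=snap(n,n+'0.png')
    print(n,{k:np.round(v,4).tolist() for k,v in c.items() if k!='pixels'})
print(o, bot.grasp_offset)
E
```

```text
total 12
drwxr-xr-x  3 agent agent 4096 Dec  7 15:31 .
drwxr-xr-x 23 root  root  4096 Dec  7 15:31 ..
drwxr-xr-x  2 agent agent 4096 Dec  7 15:31 pics
scene {'intrinsics': [[603.9543, 0.0, 320.8447], [0.0, 603.9543, 239.6106], [0.0, 0.0, 1.0]], 'view': [[0.5493, 0.8354, -0.0188, -0.2438], [0.4568, -0.3191, -0.8304, -0.1732], [-0.6997, 0.4475, -0.5569, 1.909], [0.0, 0.0, 0.0, 1.0]]}
top {'intrinsics': [[461.991, 0.0, 322.669], [0.0, 461.991, 234.3444], [0.0, 0.0, 1.0]], 'view': [[-0.0136, -0.9999, 0.0019, -0.0318], [-0.9948, 0.0133, -0.1007, 0.5377], [0.1006, -0.0033, -0.9949, 0.9832], [0.0, 0.0, 0.0, 1.0]]}
wrist {'intrinsics': [[371.6483, 0.0, 326.5974], [0.0, 371.6483, 235.1198], [0.0, 0.0, 1.0]], 'mount': [[1.0, 0.001, 0.0005, -0.0], [-0.0012, 0.9525, 0.3047, -0.0777], [-0.0002, -0.3047, 0.9525, -0.1784], [0.0, 0.0, 0.0, 1.0]]}
{'time': 0.1, 'q': array([ 7.53448647e+01,  5.00886222e+00,  1.00400303e+01,  9.50990412e+01,
       -9.09906328e-04,  8.99988862e+01]), 'qd': array([-0.02019188, -0.08882174,  0.08747809, -0.02990696,  0.02532039,
        0.05498121]), 'joint_efforts': array([ 9.57140219e-04, -5.21561337e+01,  4.65652978e+01,  1.60027191e-02,
        5.43481463e-05,  4.01594619e-06]), 'ee_pos': array([0.13909506, 0.53187515, 0.1941545 ]), 'tcp_rot': array([1.79999091e+02, 6.78731152e-02, 7.53459785e+01]), 'wrist_force': array([-0.10082664, -0.02703807,  0.06743115]), 'torque': array([-0.0259913 ,  0.02092971, -0.02984774]), 'opening': 0.08555786798674579} 0.0187
```

View pics/scene0.png

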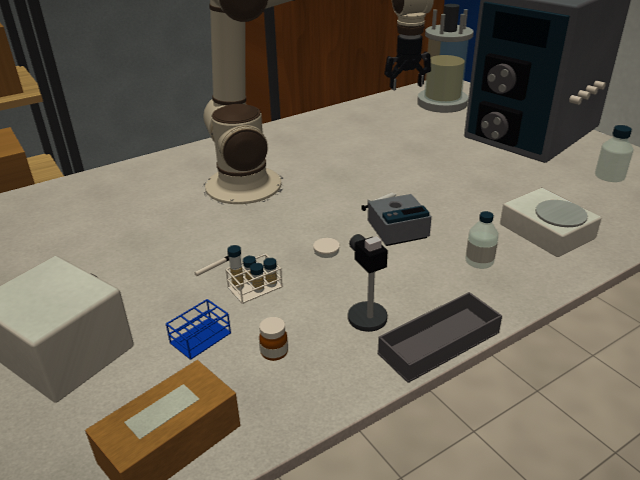

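View pics/top0.png

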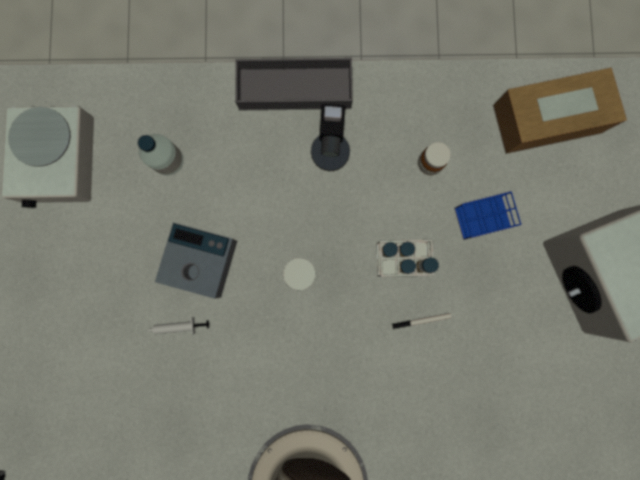

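View pics/wrist0.png

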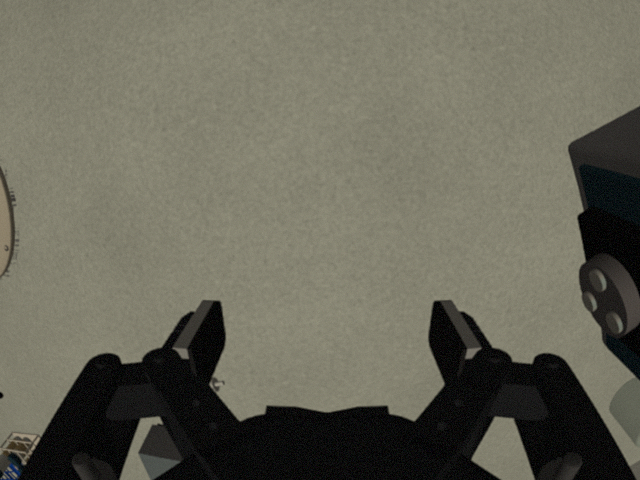

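```bash
python3 - <<'E'
from h import *
t=cv2.imread('pics/top0.png'); s=cv2.imread('pics/scene0.png')
a=cv2.resize(t[225:290,365:450],None,fx=4.5,fy=4.5,interpolation=cv2.INTER_CUBIC)
b=cv2.resize(s[235:310,190:290],None,fx=4,fy=4,interpolation=cv2.INTER_CUBIC)
a2=cv2.resize(t[210:305,145:250],None,fx=3.7,fy=3.2,interpolation=cv2.INTER_CUBIC)[:300]
b2=cv2.resize(s[185:335,335:440],None,fx=3.6,fy=2,interpolation=cv2.INTER_CUBIC)[:300]
W=800
im=np.zeros((600,800,3),np.uint8)
for (y,x,p) in [(0,0,a),(0,400,b),(300,0,a2),(300,400,b2)]:
    p=p[:300,:400]; im[y:y+p.shape[0],x:x+p.shape[1]]=p
cv2.imwrite('pics/crop1.png',im)
E
```

```text
(no output)
```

View pics/crop1.png

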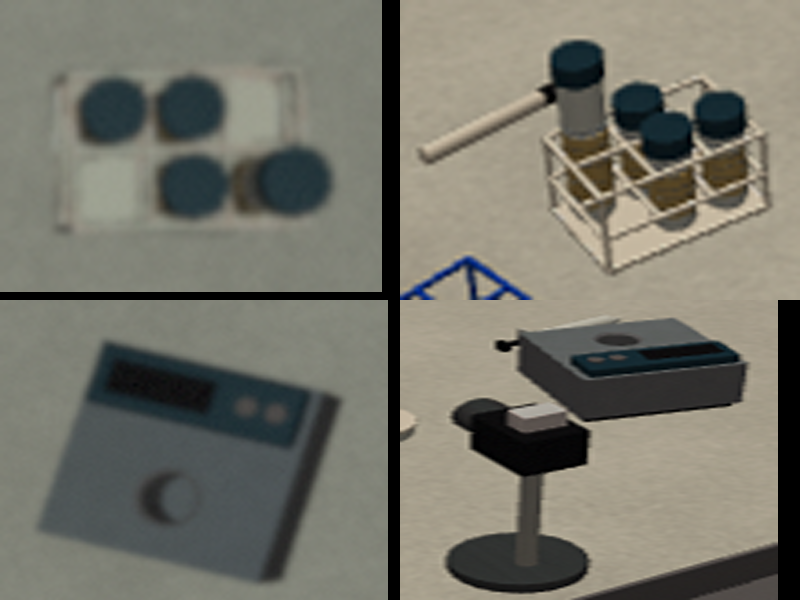

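```bash
cat >> h.py <<'E'
def load(f): return dict(np.load('pics/'+f+'.npz'))
def ray(c,u,v):
    K=c['intrinsics'];V=c['view']
    d=np.linalg.inv(K)@[u,v,1]; R=V[:3,:3]; return -R.T@V[:3,3], R.T@d
def onz(c,u,v,z):
    o,d=ray(c,u,v); return o+d*(z-o[2])/d[2]
def proj(c,p):
    q=c['view'][:3,:3]@np.array(p)+c['view'][:3,3]; k=c['intrinsics']@q; return k[:2]/k[2]
E
python3 - <<'E'
from h import *
t=load('top0'); s=load('scene0')
def caps(c,box,f):
    x0,y0,x1,y1=box; im=c['pixels'][y0:y1,x0:x1].astype(int)
    m=((im[...,2]-im[...,0]>15)&(im[...,2]<110)).astype(np.uint8)
    n,l,st,ce=cv2.connectedComponentsWithStats(m)
    for i in range(1,n):
        if st[i,4]>25: print(f,st[i].tolist(),(ce[i]+[x0,y0]).round(1))
caps(t,(365,225,450,290),'top'); caps(s,(215,235,290,300),'scene')
# candidates: cap centre in top
print('sample top', onz(t,430.5,265.2,0.119)*1000)
# well: in top crop ellipse
for c,n,b in [(t,'top',(145,210,250,305)),(s,'scene',(360,185,440,245))]:
    x0,y0,x1,y1=b
    cv2.imwrite('pics/w_%s.png'%n,cv2.resize(c['pixels'][y0:y1,x0:x1,::-1],None,fx=7.4,fy=6.3,interpolation=cv2.INTER_CUBIC)[:600,:800])
    print(x1-x0,y1-y0)
E
```

```text
top [19, 18, 13, 13, 127] [389.9 249.1]
top [36, 18, 13, 12, 125] [407.  248.5]
top [37, 35, 13, 13, 128] [407.8 265.8]
top [58, 34, 15, 13, 151] [430.  264.8]
scene [13, 11, 12, 8, 76] [233.5 249.1]
scene [28, 21, 20, 18, 167] [252.5 263.4]
scene [49, 23, 12, 8, 77] [269.5 261.5]
sample top [ 463.88645522 -250.84438831  119.        ]
105 95
80 60
```

View pics/w_top.png

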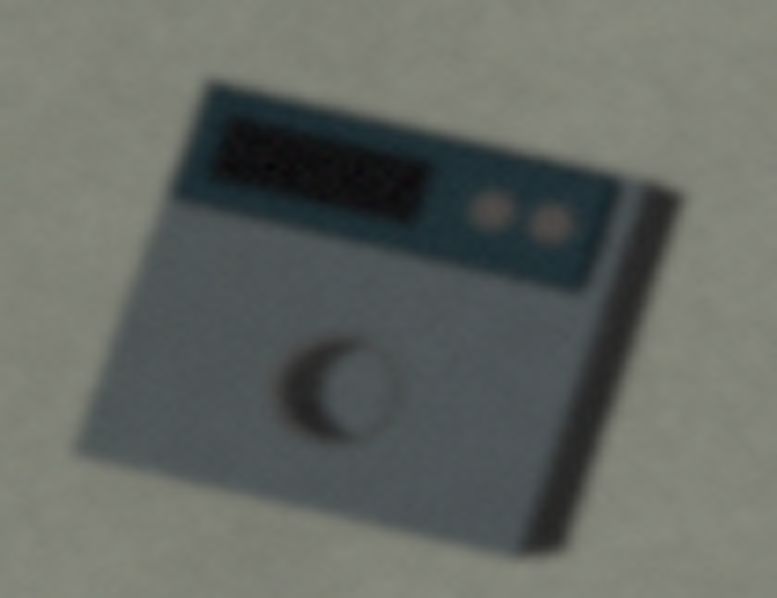

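View pics/w_scene.png

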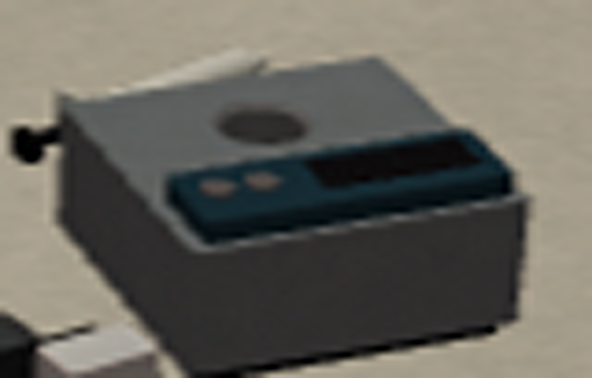

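```bash
python3 - <<'E'
from h import *
t=load('top0'); s=load('scene0')
print('sample top/scene', onz(t,430.3,265,0.119)*1000, onz(s,234.3,247.6,0.119)*1000)
for u,v in [(390,249.1),(407,248.5),(407.9,265.8)]: print('short',onz(t,u,v,.074)*1000)
print('well', onz(t,190.7,271.7,.07)*1000, onz(s,395.4,205,.07)*1000)
f=lambda x,y:onz(t,x/7.4+145,y/6.3+210,.07)
a,b=f(75,455),f(520,555); print('reader -x edge',a,b,np.degrees(np.arctan2(*(a-b)[[1,0]]))-90)
a,b=f(80,455),f(203,80); print(a,b,np.degrees(np.arctan2(*(b-a)[[1,0]])))
x0,y0=295,90
cv2.imwrite('pics/c_top.png',cv2.resize(t['pixels'][y0:y0+90,x0:x0+80,::-1],None,fx=6.5,fy=6.5,interpolation=cv2.INTER_CUBIC))
x0,y0=335,220
cv2.imwrite('pics/c_sc.png',cv2.resize(s['pixels'][y0:y0+115,x0:x0+70,::-1],None,fx=5,fy=5,interpolation=cv2.INTER_CUBIC))
E
```

```text
sample top/scene [ 464.28593992 -250.46392993  119.        ] [ 461.28657036 -250.30641086  119.        ]
short [ 499.82223706 -178.4558207    74.        ]
short [ 500.59573691 -213.84598884   74.        ]
short [ 464.67450526 -214.56252808   74.        ]
well [458.67864525 236.02444158  70.        ] [462.19295253 233.45394575  70.        ]
reader -x edge [0.43794935 0.3092887  0.07      ] [0.40366211 0.18452107 0.07      ] -15.366066395021505
[0.43793034 0.30789074 0.07      ] [0.56170902 0.2758737  0.07      ] -14.502472030899975
```

View pics/c_top.png

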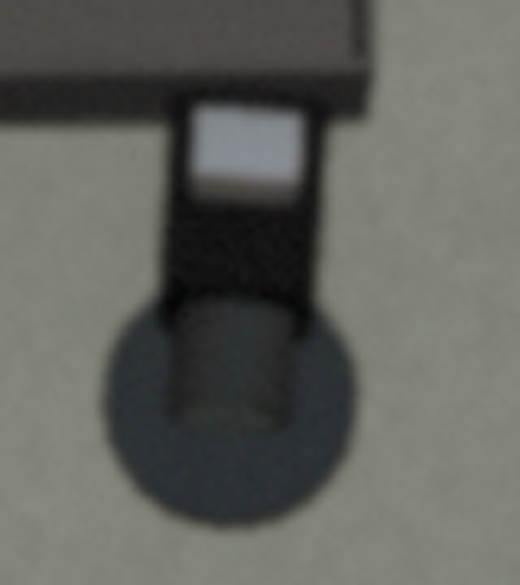

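View pics/c_sc.png

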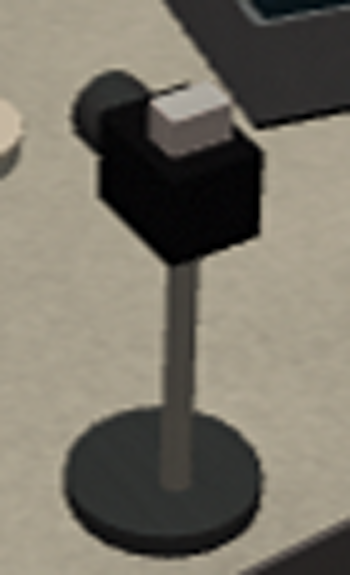

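```bash
python3 - <<'E'
from h import *
t=load('top0'); s=load('scene0')
f=lambda x,y,z:onz(t,x/6.5+295,y/6.5+90,z)
g=lambda x,y,z:onz(s,x/5+335,y/5+220,z)
r=lambda a:(a*1000).round(1)
print('base',r(f(230,400,.008)), 'scene', r(g(163,475,.012)), r(g(163,480,0.012)))
for z in (.2,.205):
  a=f(165,312,z);b=f(313,325,z);c=f(181,100,z);d=f(326,115,z)
  print('box',r(a),r(b),r(c),r(d), np.degrees(np.arctan2(*(a-b)[[1,0]]))-90,np.degrees(np.arctan2(*(c-a)[[1,0]])),np.degrees(np.arctan2(*(d-b)[[1,0]])))
print('white', r(f(192,105,.22)),r(f(302,108,.222)),r(f(192,180,.222)),r(f(302,183,.222)))
print('barrel', r(f(170,415,.18)),r(f(290,420,.18)),r(f(228,432,.18)), r(f(176,310,.18)), r(f(292,315,.18)))
E
```

```text
base [727.9 -59.2   8. ] scene [730.3 -61.7  12. ] [733.1 -63.8  12. ]
box [699.  -36.7 200. ] [694.6 -78.8 200. ] [761.3 -42.1 200. ] [756.3 -83.6 200. ] -5.8981080848871414 -4.954262123849364 -4.48568596923508
box [697.4 -36.7 205. ] [693.1 -78.5 205. ] [759.3 -42.1 205. ] [754.4 -83.3 205. ] -5.898108084887255 -4.954262123849363 -4.485685969235093
white [752. -45. 220.] [750.  -75.7 222. ] [729.6 -44.7 222. ] [728.4 -75.3 222. ]
barrel [674.6 -37.8 180. ] [672.6 -72.6 180. ] [669.3 -54.5 180. ] [705.8 -39.9 180. ] [703.9 -73.7 180. ]
```

>>> send_rows:
  targets:
    - [0,325,-782,5,-75.3]
    - [0,325,-782,5,-75.3]
    - [0,325,-782,5,-75.3]
    - [0,325,-782,5,-75.3]
    - [0,325,-782,5,-75.3]
    - [0,325,-782,5,-75.3]
    - [0,325,-782,5,-75.3]
    - [0,325,-782,5,-75.3]
    - [0,325,-782,5,-75.3]
    - [0,325,-782,5,-75.3]
  squeeze: 20

```text
time: 1.4
ee_pos: [0.3793, -0.0473, 0.1986]
tcp_rot: [-180.0, -0.1, 0.0]
wrist_force: [1.9, 1.5, 0.8]
opening: 0.0852
```

>>> send_rows:
  targets:
    - [0,85,-205,0,0]
    - [0,85,-205,0,0]
    - [0,85,-205,0,0]
    - [0,85,-205,0,0]
    - [0,85,-205,0,0]
    - [0,85,-205,0,0]

```text
time: 2.15
ee_pos: [0.4637, -0.2496, 0.1982]
tcp_rot: [-180.0, 0.0, 0.0]
wrist_force: [-0.4, 0.2, 0.1]
opening: 0.0855
```

```bash
python3 - <<'E'
from h import *
o,c=snap('wrist','wrist1.png'); print(o['ee_pos'],o['tcp_rot'])
snap('top','top1.png')
E
```

```text
[ 0.46370529 -0.24963686  0.19824246] [-1.79968855e+02  4.01791785e-02  3.26009650e-02]
```

View pics/wrist1.png

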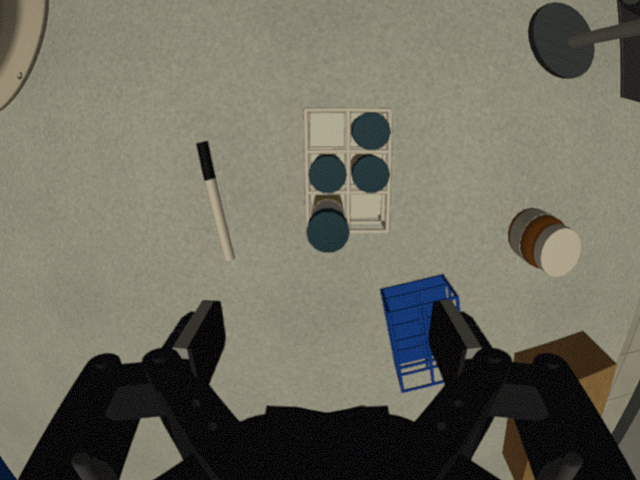

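```bash
cat >> h.py <<'E'
from scipy.spatial.transform import Rotation as Ro
def wray(c,u,v):
    K=c['intrinsics'];M=c['mount']; dx,dy=u-K[0,2],v-K[1,2]; r=np.hypot(dx,dy); th=r/K[0,0]
    d=np.array([np.sin(th)*dx/max(r,1e-9),np.sin(th)*dy/max(r,1e-9),np.cos(th)])
    R=Ro.from_euler('xyz',c['obs_r'],degrees=True).as_matrix()
    return c['obs_p']+R@M[:3,3], R@M[:3,:3]@d
def wonz(c,u,v,z):
    o,d=wray(c,u,v); return o+d*(z-o[2])/d[2]
E
python3 - <<'E'
from h import *
c=load('wrist1'); im=c['pixels'].astype(int)
m=((im[...,2]-im[...,0]>15)&(im[...,2]<110)).astype(np.uint8); m[:100]=0;m[260:]=0;m[:,:290]=0;m[:,400:]=0
n,l,st,ce=cv2.connectedComponentsWithStats(m)
for i in range(1,n):
    if st[i,4]>50:
        (x,y,w,h)=st[i,:4]; u,v=x+w/2-.5,y+h/2-.5
        print(st[i],ce[i].round(1), (wonz(c,u,v,.119)*1000).round(1),(wonz(c,u,v,.074)*1000).round(1))
E
```

```text
[ 352  113   38   36 1012] [370.6 130.6] [ 494.1 -178.5  119. ] [ 499.4 -179.7   74. ]
[310 156  35  36 982] [327.1 173.5] [ 464.3 -209.   119. ] [ 464.3 -215.4   74. ]
[353 156  36  36 970] [370.1 173.6] [ 494.7 -208.7  119. ] [ 500.1 -215.1   74. ]
[ 308  210   40   42 1243] [327.5 231.2] [ 464.7 -250.6  119. ] [ 464.9 -264.3   74. ]
```

>>> send_rows:
  targets:
    - [0,1,-1,-50,0]
    - [0,1,-1,-100,0]
    - [0,1,-1,-125,0]
    - [0,1,-1,-136,0]
    - [0,1,-1,-136,0]
    - [1,1,-1,-136,0]
    - [1,1,-1,-136,0]
    - [1,1,-1,-136,0]
    - [1,1,-1,-136,0]
    - [1,1,-1,-136,0]
  squeeze: 30

```text
time: 3.5
ee_pos: [0.4654, -0.2513, 0.0632]
tcp_rot: [180.0, -0.1, 0.0]
wrist_force: [-0.1, -0.3, 6.1]
opening: 0.0309
```

```bash
python3 - <<'E'
from h import *
o,c=snap('wrist','wrist2.png'); print(o['ee_pos'],o['tcp_rot'],o['opening'])
E
```

```text
[ 0.46538088 -0.25128536  0.06320782] [ 1.79965076e+02 -6.27013081e-02  3.87213296e-02] 0.03092698254126226
```

View pics/wrist2.png

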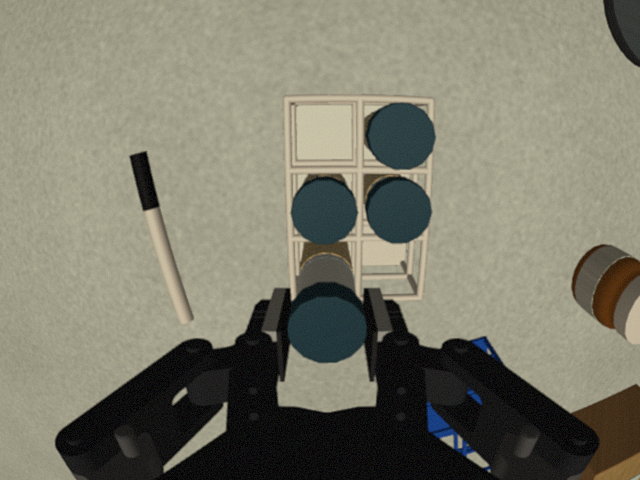

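>>> send_rows:
  targets:
    - [1,0,0,0,0]
    - [1,0,0,0,0]
    - [1,0,0,0,0]

```text
time: 3.92
ee_pos: [0.4654, -0.2513, 0.0632]
tcp_rot: [180.0, -0.1, 0.0]
wrist_force: [-0.5, -0.4, 6.2]
opening: 0.031
```

```bash
python3 - <<'E'
from h import *
c=load('wrist2'); cv2.imwrite('pics/w2c.png',cv2.resize(c['pixels'][230:400,230:430,::-1],None,fx=3.5,fy=3.5,interpolation=cv2.INTER_CUBIC))
c=bot.camera('scene'); cv2.imwrite('pics/s2c.png',cv2.resize(c['pixels'][190:320,180:320,::-1],None,fx=4.5,fy=4.5,interpolation=cv2.INTER_CUBIC))
E
```

```text
(no output)
```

View pics/w2c.png

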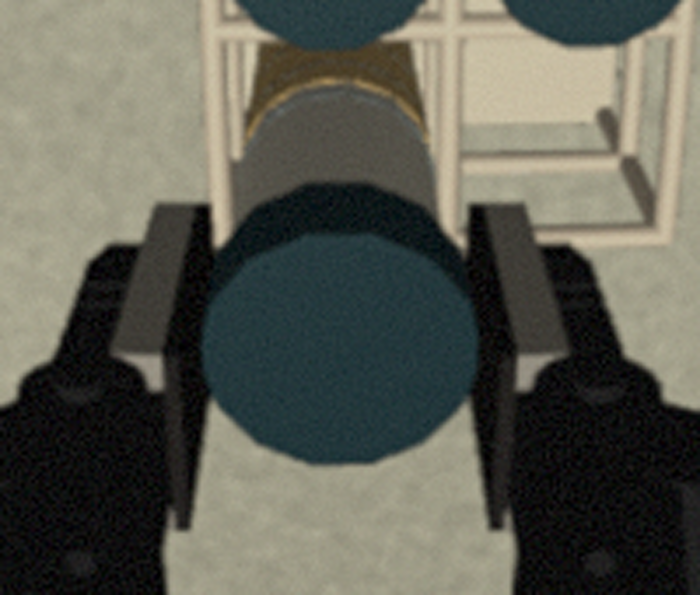

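View pics/s2c.png

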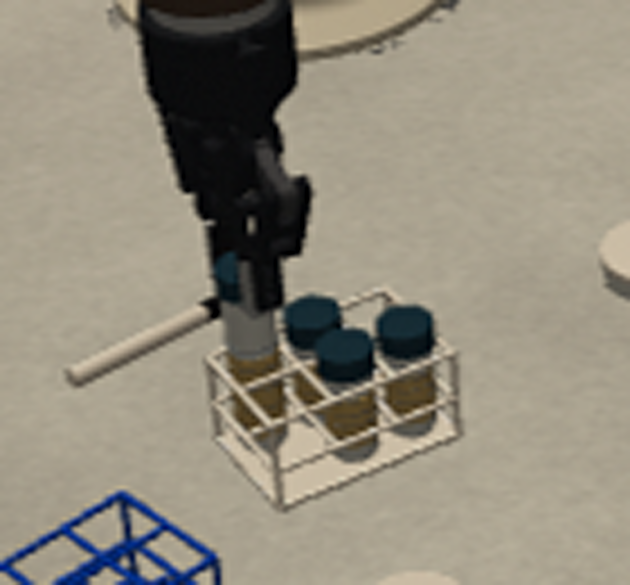

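>>> send_rows:
  targets:
    - [1,0,0,0,0]
    - [1,0,0,10,0]
    - [1,0,0,25,0]
    - [1,0,0,45,0]
    - [1,0,0,70,0]
    - [1,0,0,100,0]
    - [1,0,0,130,0]
    - [1,0,0,140,0]
    - [1,0,0,140,0]
  squeeze: 45

```text
time: 5.1
ee_pos: [0.4652, -0.2512, 0.2028]
tcp_rot: [180.0, -0.0, 0.0]
wrist_force: [-0.7, 0.0, -1.4]
opening: 0.0304
```

```bash
python3 - <<'E'
from h import *
o,c=snap('wrist','wrist3.png'); print(o['ee_pos'],o['tcp_rot'],o['opening'],o['wrist_force'])
c=bot.camera('scene'); cv2.imwrite('pics/s3c.png',cv2.resize(c['pixels'][120:320,180:320,::-1],None,fx=3,fy=3,interpolation=cv2.INTER_CUBIC))
E
```

```text
[ 0.46524504 -0.25117182  0.20278937] [ 1.79979539e+02 -3.88516207e-02  4.36930547e-02] 0.030355040499300007 [-0.6814653   0.00632584 -1.39910647]
```

View pics/wrist3.png

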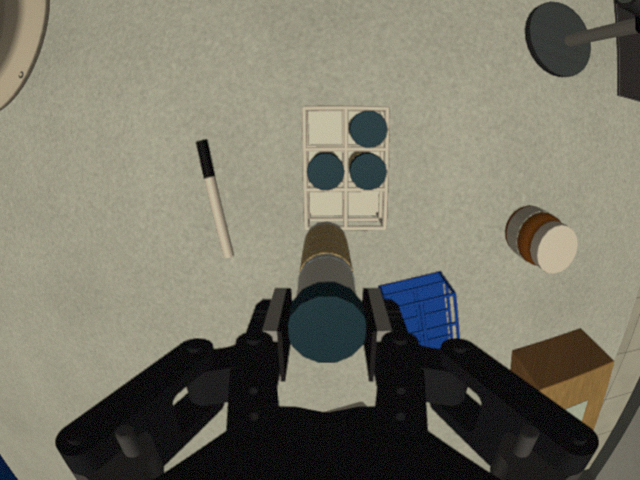

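View pics/s3c.png

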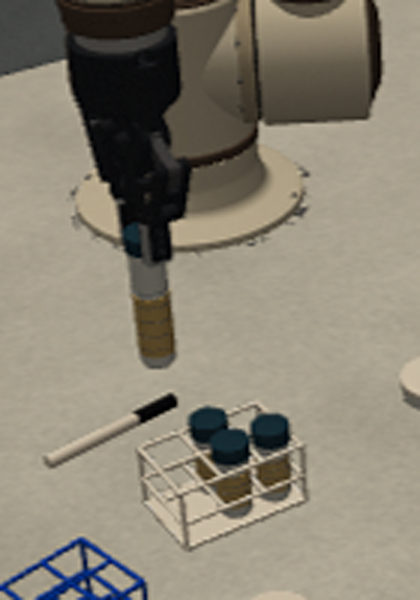

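>>> send_rows:
  targets:
    - [1,-55,486,0,85]
    - [1,-55,486,0,85]
    - [1,-55,486,0,85]
    - [1,-55,486,0,85]
    - [1,-55,486,0,85]
    - [1,-55,486,0,85]
    - [1,-55,486,0,85]
    - [1,-55,486,0,85]
    - [1,-55,486,0,85]
    - [1,-55,486,0,85]

```text
time: 6.45
ee_pos: [0.4096, 0.2346, 0.2015]
tcp_rot: [-179.9, 0.1, 85.0]
wrist_force: [0.8, -0.2, -0.3]
opening: 0.0304
```

>>> send_rows:
  targets:
    - [1,0,0,0,0]
    - [1,0,0,0,0]

```text
time: 6.7
ee_pos: [0.4103, 0.234, 0.2025]
tcp_rot: [180.0, -0.0, 84.9]
wrist_force: [0.5, 0.4, -0.8]
opening: 0.0303
```

```bash
python3 - <<'E'
from h import *
o,c=snap('wrist','wrist4.png'); print(o['q'],o['ee_pos'],o['tcp_rot'],o['opening'],o['wrist_force'])
E
```

```text
[ 2.97012315e+01 -5.45127105e+00  5.46624343e-01  9.59885436e+01
 -4.12163298e-03  3.47812117e+01] [0.41030859 0.23402095 0.20251284] [ 1.79989968e+02 -1.94940235e-03  8.49200196e+01] 0.030306105525245756 [ 0.51292932  0.39524245 -0.75371761]
```

View pics/wrist4.png

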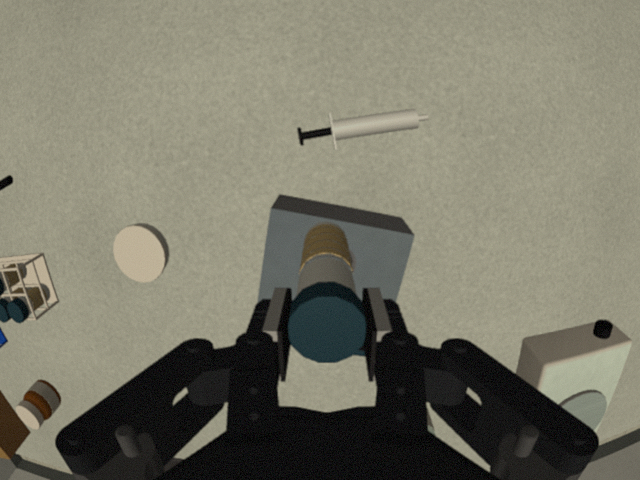

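>>> send_rows:
  targets:
    - [1,60,0,0,0]
    - [1,110,0,0,0]
    - [1,110,0,0,0]
    - [1,110,0,0,0]

```text
time: 7.25
ee_pos: [0.5198, 0.2345, 0.2023]
tcp_rot: [-180.0, 0.0, 85.0]
wrist_force: [-1.2, -0.5, -0.4]
opening: 0.03
```

```bash
python3 - <<'E'
from h import *
o,c=snap('wrist','wrist5.png'); print(o['ee_pos'],o['tcp_rot'],o['opening'],o['wrist_force'])
E
```

```text
[0.51981018 0.23445283 0.20232866] [-1.79956781e+02  1.74587454e-02  8.49835841e+01] 0.030027256168901395 [-1.21156936 -0.51158774 -0.44362608]
```

View pics/wrist5.png

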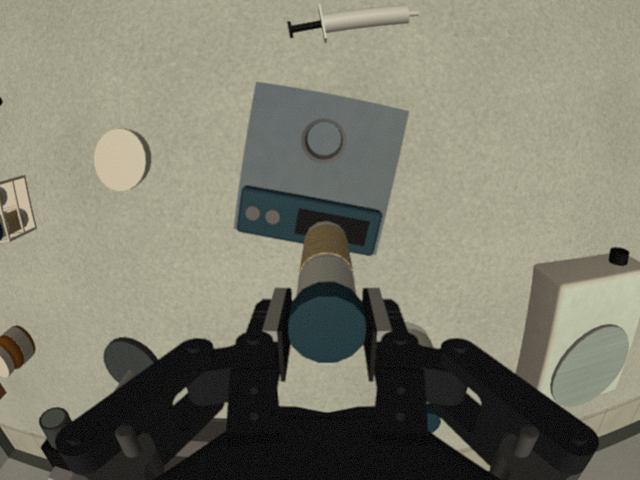

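```bash
python3 - <<'E'
from h import *
c=load('wrist5'); cv2.imwrite('pics/w5c.png',cv2.resize(c['pixels'][105:265,260:390,::-1],None,fx=3.6,fy=3.6,interpolation=cv2.INTER_CUBIC))
c3=load('wrist3'); cv2.imwrite('pics/w3c.png',cv2.resize(c3['pixels'][205:305,280:380,::-1],None,fx=5,fy=5,interpolation=cv2.INTER_CUBIC))
print(wonz(c,324,138.5,.07))
E
```

```text
[0.45751249 0.23769181 0.07      ]
```

View pics/w5c.png

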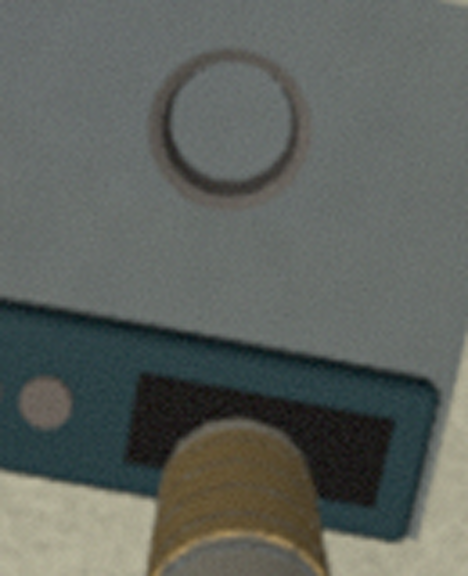

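View pics/w3c.png

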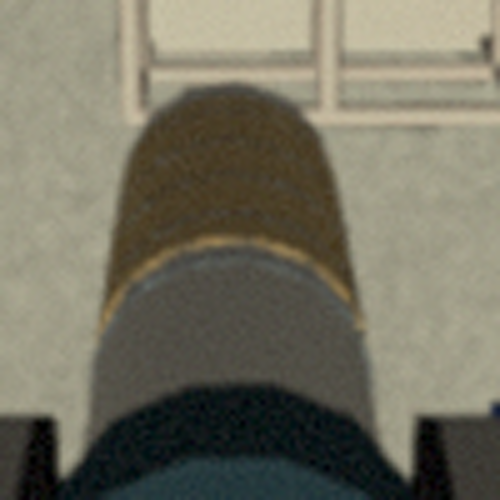

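```bash
python3 - <<'E'
from h import *
c=load('wrist5')
print('well',wonz(c,324.2,140.8,.07)*1000)
for z in(.141,.144,.148): print(z,wonz(c,326.1,221.7,z)*1000-c['obs_p']*1000)
for l,r,row in [(301,349,262)]:
  pass
# tube lateral edges in w5c at row 500: 155..325 ; cap centre
print((155+325)/2/3.6+260)
im=c['pixels'].astype(int); m=((im[...,2]-im[...,0]>12)&(im[...,2]<110)).astype(np.uint8); m[:285]=0;m[370:]=0;m[:,:280]=0;m[:,375:]=0
n,l,st,ce=cv2.connectedComponentsWithStats(m); i=st[1:,4].argmax()+1; print(st[i],ce[i])
E
```

```text
well [459.44846914 237.6886499   70.        ]
0.141 [-10.4530026    0.59135954 -61.32866354]
0.144 [-11.28862036   0.66869621 -58.32866354]
0.148 [-12.40277739   0.77181176 -54.32866354]
326.6666666666667
[ 287  285   80   77 4583] [326.06000436 325.04342134]
```

>>> send_rows:
  targets:
    - [1,-40,2,0,0]
    - [1,-60,2.5,0,0]
    - [1,-60,2.5,0,0]
    - [1,-60,2.5,-40,0]
    - [1,-60,2.5,-65,0]
    - [1,-60,2.5,-65,0]
    - [1,-60,2.5,-65,0]

```text
time: 8.18
ee_pos: [0.4605, 0.2376, 0.1388]
tcp_rot: [179.9, -0.0, 85.0]
wrist_force: [0.1, -0.8, -0.5]
opening: 0.0301
```

```bash
python3 - <<'E'
from h import *
o,c=snap('wrist','wrist6.png'); print(o['ee_pos'],o['tcp_rot'],o['opening'],o['wrist_force'])
cv2.imwrite('pics/w6c.png',cv2.resize(c['pixels'][150:310,250:410,::-1],None,fx=3.6,fy=3.6,interpolation=cv2.INTER_CUBIC))
c=bot.camera('scene'); cv2.imwrite('pics/s6c.png',cv2.resize(c['pixels'][120:250,340:450,::-1],None,fx=4.5,fy=4.5,interpolation=cv2.INTER_CUBIC))
E
```

```text
[0.46053917 0.2376417  0.13882538] [ 1.79921552e+02 -4.66835715e-02  8.50429966e+01] 0.03007865825760404 [ 0.09684605 -0.78208814 -0.47473793]
```

View pics/w6c.png

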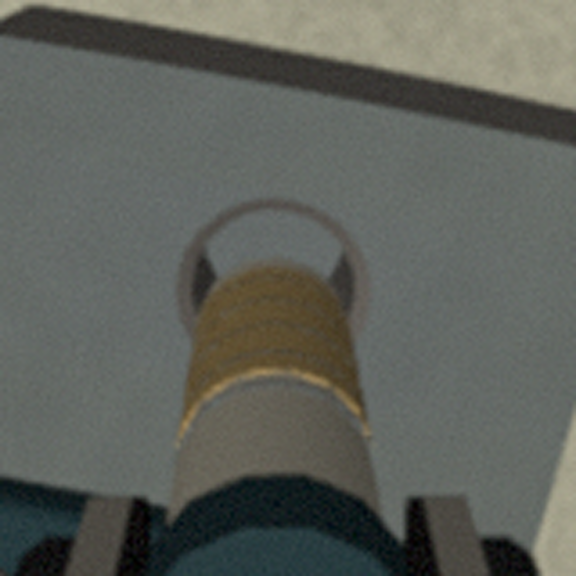

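View pics/s6c.png

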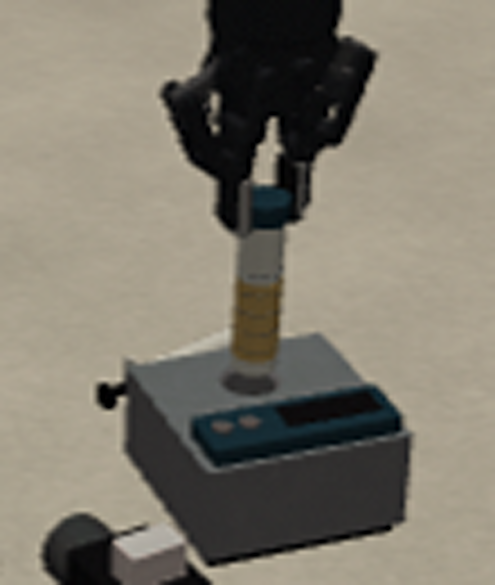

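>>> send_rows:
  targets:
    - [1,-1,0,-10,0]
    - [1,-1,0,-18,0]
    - [1,-1,0,-26,0]
    - [1,-1,0,-34,0]
    - [1,-1,0,-42,0]
    - [1,-1,0,-50,0]
    - [1,-1,0,-50,0]
    - [1,-1,0,-50,0]

```text
time: 9.28
ee_pos: [0.4591, 0.2375, 0.0877]
tcp_rot: [180.0, -0.0, 85.0]
wrist_force: [-0.3, -0.7, -1.5]
opening: 0.0298
```

>>> send_rows:
  targets:
    - [1,0,0,-2,0]
    - [1,0,0,-3,0]
    - [1,0,0,-3.5,0]
    - [1,0,0,-3.5,0]

```text
time: 9.78
ee_pos: [0.4592, 0.2375, 0.0843]
tcp_rot: [180.0, -0.0, 85.0]
wrist_force: [-0.0, -0.7, 3.0]
opening: 0.0305
```

>>> send_rows:
  targets:
    - [0,0,0,0,0]
    - [0,0,0,0,0]
    - [0,0,0,0,0]
    - [0,0,0,0,0]
    - [0,0,0,0,0]
    - [0,0,0,0,0]
    - [0,0,0,0,0]
    - [0,0,0,0,0]
    - [0,0,0,0,0]
    - [0,0,0,0,0]
  squeeze: 20

```text
time: 11.02
ee_pos: [0.459, 0.2375, 0.084]
tcp_rot: [180.0, -0.0, 85.0]
wrist_force: [-0.5, 0.0, -0.2]
opening: 0.0852
```

```bash
python3 - <<'E'
from h import *
o,c=snap('wrist','wrist7.png'); print(o['ee_pos'],o['tcp_rot'],o['opening'],o['wrist_force'])
c=snap('scene','scene7.png')[1]; cv2.imwrite('pics/s7c.png',cv2.resize(c['pixels'][120:250,340:450,::-1],None,fx=4.5,fy=4.5,interpolation=cv2.INTER_CUBIC))
E
```

```text
[0.4590351  0.23747133 0.08399497] [ 1.79997418e+02 -1.49986490e-03  8.50404960e+01] 0.08523055395460012 [-0.49672597  0.01465185 -0.17428344]
```

View pics/wrist7.png

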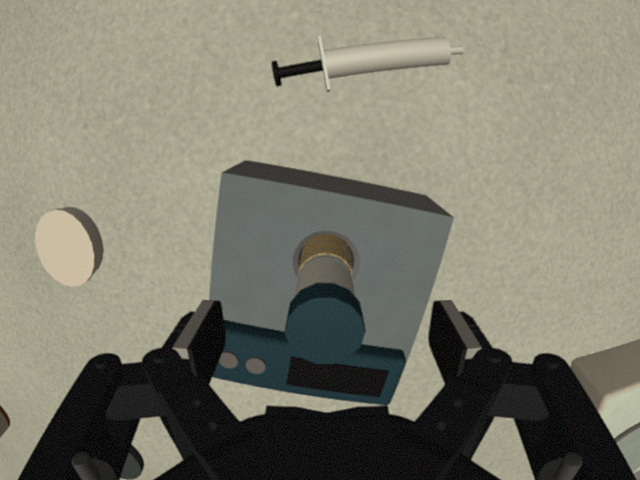

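View pics/s7c.png

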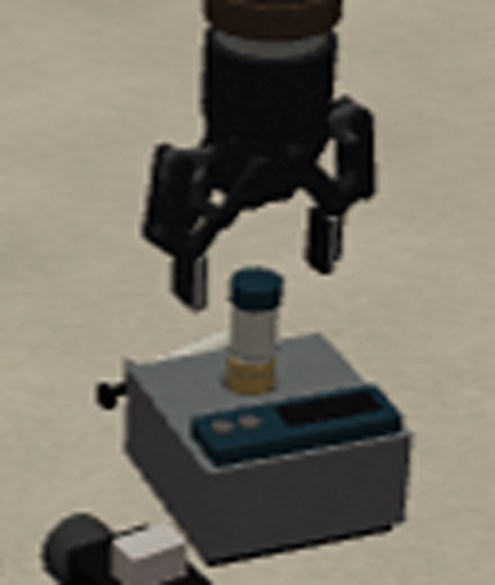

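>>> send_rows:
  targets:
    - [0,0,0,0,0]
    - [0,0,0,0,0]
    - [0,0,0,-5,0]
    - [0,0,0,-9,0]
    - [0,0,0,-9,0]
    - [1,0,0,-9,0]
    - [1,0,0,-9,0]
    - [1,0,0,-9,0]
    - [1,0,0,-9,0]
    - [1,0,0,-9,0]
  squeeze: 20

```text
time: 12.38
ee_pos: [0.4591, 0.2375, 0.0752]
tcp_rot: [180.0, -0.0, 85.0]
wrist_force: [-0.8, 0.7, 2.2]
opening: 0.0313
```

>>> send_rows:
  targets:
    - [1,0,0,0,0]
    - [1,0,0,0,0]
  squeeze: 30

```text
time: 12.62
ee_pos: [0.4591, 0.2375, 0.0752]
tcp_rot: [180.0, -0.0, 85.0]
wrist_force: [-1.0, -0.5, 3.3]
opening: 0.0309
```

```bash
python3 - <<'E'
from h import *
o,c=snap('wrist','wrist8.png'); print(o['ee_pos'],o['tcp_rot'],o['opening'],o['wrist_force'])
s=snap('scene','scene8.png')[1]; a=cv2.resize(s['pixels'][120:250,340:450,::-1],None,fx=4.5,fy=4.5,interpolation=cv2.INTER_CUBIC)
s7=load('scene7');print(onz(s7,396.9,182.2,.14))
b=cv2.resize(c['pixels'][230:400,230:430,::-1],None,fx=1.5,fy=1.5)
im=np.zeros((585,800,3),np.uint8); im[:,:495]=a; im[:b.shape[0],495:795]=b; cv2.imwrite('pics/s8c.png',im)
E
```

```text
[0.45914157 0.23754769 0.07520509] [ 1.79979477e+02 -1.48433360e-02  8.50426214e+01] 0.030927740949592258 [-0.96813749 -0.45608524  3.32543812]
[0.46167568 0.23453057 0.14      ]
```

View pics/s8c.png

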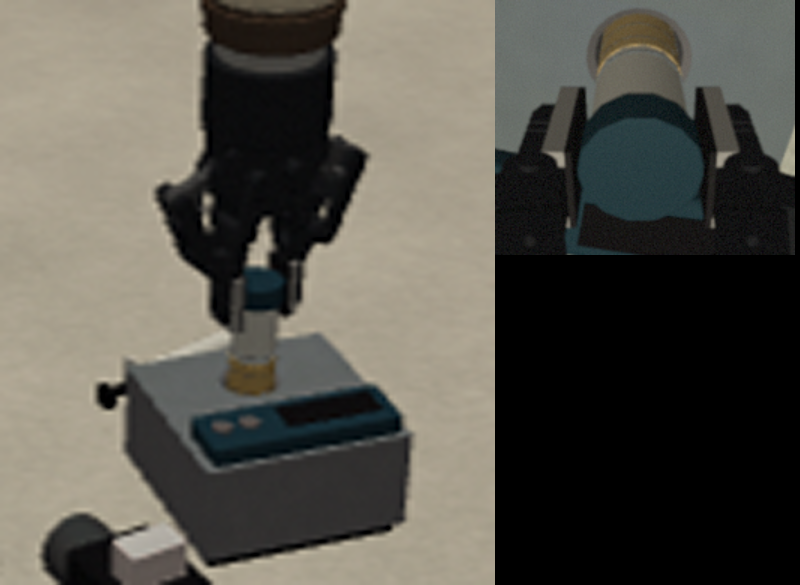

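```bash
python3 - <<'E'
from h import *
s=load('scene8'); w=load('wrist8')
for z in (.07,.075,.094,.11,.126,.14): 
    p=proj(s,(.4591,.2375,z)); print('scene',z,p.round(1),((p-[340,120])*4.5).round())
M=np.linalg.inv(w['mount'])
def wp(t):
    q=M[:3,:3]@np.array(t)+M[:3,3]; r=np.hypot(q[0],q[1]); th=np.arctan2(r,q[2]); return w['intrinsics'][:2,2]+371.65*th*q[:2]/r
for tz in (0,-.019,-.038,-.051,-.065): print(tz,wp((0,0,tz)).round(1),wp((.0155,-.011,tz)).round(1),wp((.0155,.011,tz)).round(1))
cv2.imwrite('pics/w8c.png',cv2.resize(w['pixels'][230:400,230:430,::-1],None,fx=3.5,fy=3.5,interpolation=cv2.INTER_CUBIC))
E
```

```text
scene 0.07 [395.8 204.1] [251. 378.]
scene 0.075 [395.9 202.5] [252. 371.]
scene 0.094 [396.3 196.5] [253. 344.]
scene 0.11 [396.6 191.3] [255. 321.]
scene 0.126 [396.9 186.1] [256. 298.]
scene 0.14 [397.2 181.5] [257. 277.]
0 [326.5 272.7] [356.7 253. ] [355.5 291.4]
-0.019 [326.5 288.6] [359.8 267.2] [358.2 308.6]
-0.038 [326.5 307.8] [363.6 284.7] [361.4 329.1]
-0.051 [326.5 323.5] [366.6 299. ] [364.  345.7]
-0.065 [326.5 343.2] [370.5 317.2] [367.2 366.2]
```

View pics/w8c.png

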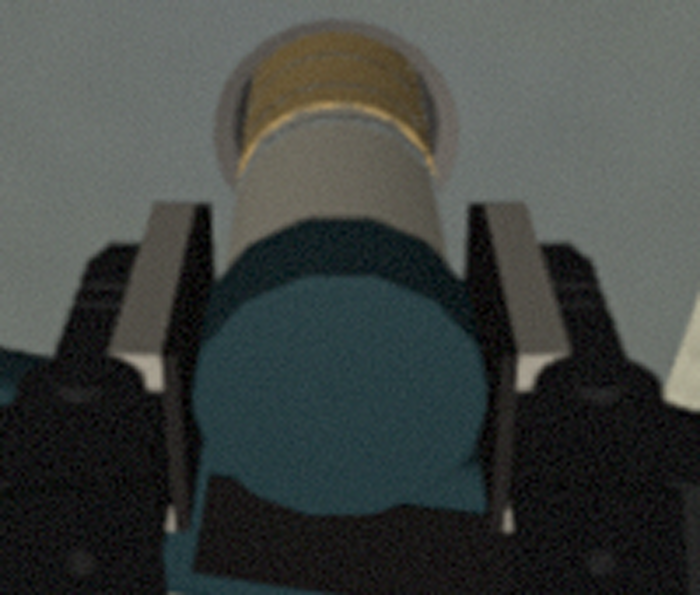

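```bash
python3 - <<'E'
from h import *
s=load('scene8')
for z in (.075,.094,.105,.116,.13,.148,.16,.17):
    for e in (-18,18):
        p=np.array([.4591,.2375,z])+e/1000*np.array([.087,.996,0]); print(z,e,((proj(s,p)-[370,120])*8).round(),end=' ')
    print()
cv2.imwrite('pics/s8d.png',cv2.resize(s['pixels'][150:220,365:430,::-1],None,fx=8,fy=8,interpolation=cv2.INTER_CUBIC))
for z in (.075,.094,.105,.116,.13,.148):
    print(z,[((proj(s,np.array([.4591,.2375,z])+e/1000*np.array([.087,.996,0]))-[365,150])*8).round() for e in(-18,18)])
E
```

```text
0.075 -18 [163. 674.] 0.075 18 [251. 647.] 
0.094 -18 [166. 625.] 0.094 18 [254. 599.] 
0.105 -18 [167. 597.] 0.105 18 [256. 570.] 
0.116 -18 [169. 568.] 0.116 18 [258. 542.] 
0.13 -18 [171. 532.] 0.13 18 [260. 505.] 
0.148 -18 [173. 484.] 0.148 18 [263. 458.] 
0.16 -18 [175. 452.] 0.16 18 [265. 426.] 
0.17 -18 [177. 425.] 0.17 18 [267. 399.] 
0.075 [array([203., 434.]), array([291., 407.])]
0.094 [array([206., 385.]), array([294., 359.])]
0.105 [array([207., 357.]), array([296., 330.])]
0.116 [array([209., 328.]), array([298., 302.])]
0.13 [array([211., 292.]), array([300., 265.])]
0.148 [array([213., 244.]), array([303., 218.])]
```

View pics/s8d.png

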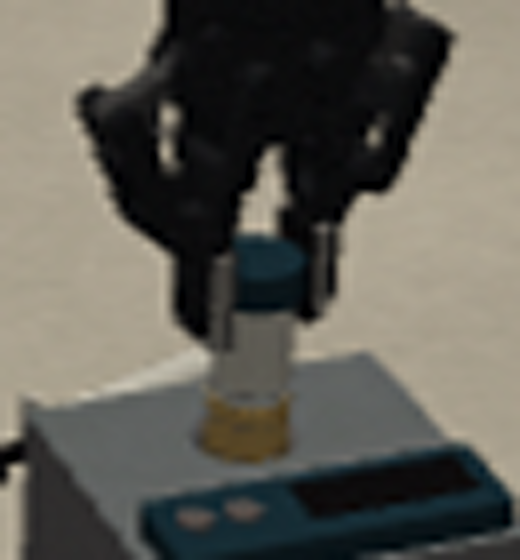

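>>> send_rows:
  targets:
    - [0,0,0,0,0]
    - [0,0,0,0,0]
    - [0,0,0,0,0]
    - [0,0,0,0,0]
    - [0,0,0,0,0]
    - [0,0,0,-6,0]
    - [0,0,0,-10,0]
    - [0,0,0,-14,0]
    - [0,0,0,-14,0]
  squeeze: 20

```text
time: 13.85
ee_pos: [0.4588, 0.2373, 0.0605]
tcp_rot: [-180.0, 0.0, 85.0]
wrist_force: [0.3, -0.8, 0.4]
opening: 0.0856
```

```bash
python3 - <<'E'
from h import *
o,s=snap('scene','scene9.png'); print(o['ee_pos'],o['opening'],o['wrist_force'])
cv2.imwrite('pics/s9d.png',cv2.resize(s['pixels'][145:220,365:435,::-1],None,fx=8,fy=8,interpolation=cv2.INTER_CUBIC))
E
```

```text
[0.45879982 0.23734913 0.06051531] 0.08555692152436625 [ 0.34492869 -0.75413921  0.39263742]
```

View pics/s9d.png

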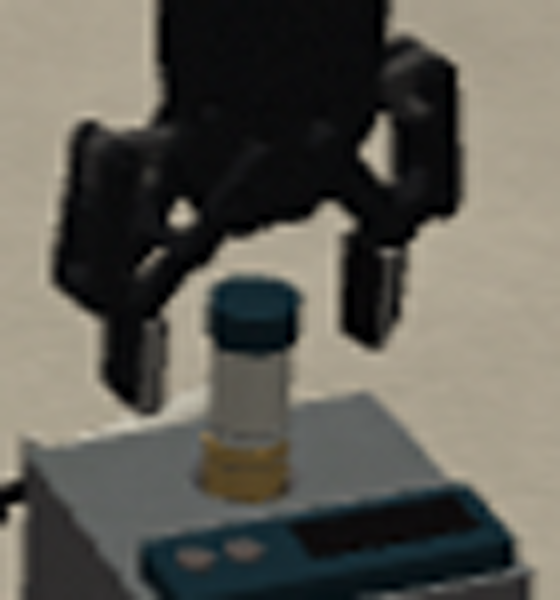

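>>> send_rows:
  targets:
    - [0,0,0,-7,0]
    - [0,0,0,-14,0]
    - [0,0,0,-14,0]
    - [1,0,0,-14,0]
    - [1,0,0,-14,0]
    - [1,0,0,-14,0]
    - [1,0,0,-14,0]
    - [1,0,0,-14,0]
    - [1,0,0,-14,0]
  squeeze: 20

```text
time: 15.02
ee_pos: [0.4591, 0.2373, 0.0472]
tcp_rot: [180.0, 0.0, 85.0]
wrist_force: [-0.4, -2.3, 3.8]
opening: 0.0276
```

```bash
python3 - <<'E'
from h import *
o,s=snap('scene','scene10.png'); print(o['ee_pos'],o['opening'],o['wrist_force'])
cv2.imwrite('pics/s10d.png',cv2.resize(s['pixels'][145:220,365:435,::-1],None,fx=8,fy=8,interpolation=cv2.INTER_CUBIC))
E
```

```text
[0.45910692 0.23734385 0.04718277] 0.02759106264074117 [-0.41237744 -2.28097075  3.75312048]
```

View pics/s10d.png

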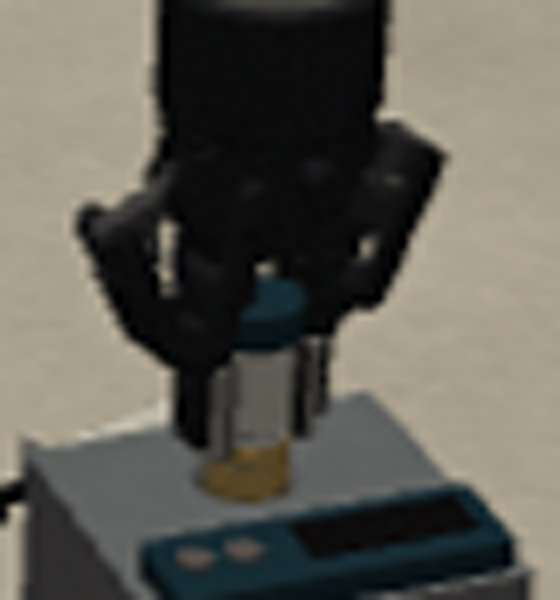

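>>> send_rows:
  targets:
    - [1,0,0,0,0]
    - [1,0,0,10,0]
    - [1,0,0,25,0]
    - [1,0,0,45,0]
    - [1,0,0,70,0]
    - [1,0,0,90,0]
    - [1,60,-16,90,-5]
    - [1,116,-31,90,-10]
    - [1,116,-31,90,-10]
    - [1,116,-31,90,-10]
  squeeze: 30

```text
time: 16.32
ee_pos: [0.5749, 0.2065, 0.1372]
tcp_rot: [-180.0, -0.0, 75.0]
wrist_force: [-0.3, -0.4, -1.1]
opening: 0.0277
```

```bash
python3 - <<'E'
from h import *
o,s=snap('scene','scene11.png'); print(o['ee_pos'],o['tcp_rot'],o['opening'],o['wrist_force'])
o,w=snap('wrist','wrist11.png')
b=cv2.resize(w['pixels'][:,:,::-1],None,fx=.6,fy=.6)
a=cv2.resize(s['pixels'][120:260,340:450,::-1],None,fx=3.7,fy=3.7,interpolation=cv2.INTER_CUBIC)
im=np.zeros((600,800,3),np.uint8); im[:a.shape[0],:a.shape[1]]=a; im[:288,410:794]=b; cv2.imwrite('pics/s11d.png',im)
E
```

```text
[0.57487761 0.20650326 0.13723416] [-1.79967976e+02 -2.04917920e-03  7.50494919e+01] 0.027689015757365373 [-0.29996911 -0.37874749 -1.08161419]
```

View pics/s11d.png

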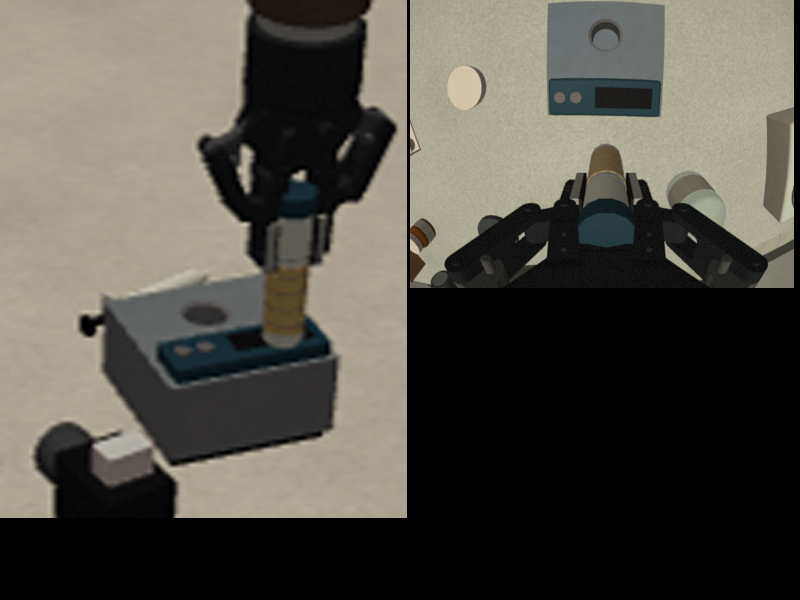

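```bash
python3 - <<'E'
from h import *
t=load('top0'); print(onz(t,148,143.5,.14))
w=load('wrist11'); print([wonz(w,(x-410)/.6,y/.6,.084).round(4) for x,y in((549,115),(659,116))],[wonz(w,(x-410)/.6,y/.6,.07).round(4) for x,y in((604,35),)])
E
```

```text
[0.71120267 0.30455315 0.14      ]
[array([0.5269, 0.1558, 0.084 ]), array([0.5585, 0.2703, 0.084 ])] [array([0.4591, 0.2353, 0.07  ])]
```

>>> send_rows:
  targets:
    - [1,0,0,-30,0]
    - [1,0,0,-57,0]
    - [1,0,0,-57,0]
    - [1,-16,4.3,-57,0]
    - [1,-20,5.4,-57,0]
    - [1,-23,6.2,-57,0]
    - [1,-27,7.3,-57,0]
    - [1,-31,8.3,-57,0]
    - [1,-34,9.1,-57,0]
    - [1,-34,9.1,-57,0]
  squeeze: 20

```text
time: 17.68
ee_pos: [0.5416, 0.2158, 0.0809]
tcp_rot: [179.9, -0.1, 75.0]
wrist_force: [5.3, -1.2, 3.3]
opening: 0.0275
```

```bash
cat > look.py <<'E'
from h import *
import sys
n=sys.argv[1]
o,s=snap('scene','scene%s.png'%n); print(o['ee_pos'],o['tcp_rot'],o['opening'],o['wrist_force'],o['torque'])
o,w=snap('wrist','wrist%s.png'%n)
x0,y0=[int(v) for v in sys.argv[2:4]]
b=cv2.resize(w['pixels'][:,:,::-1],None,fx=.62,fy=.62)
a=cv2.resize(s['pixels'][y0:y0+140,x0:x0+110,::-1],None,fx=3.6,fy=3.6,interpolation=cv2.INTER_CUBIC)
im=np.zeros((600,800,3),np.uint8); im[:a.shape[0],:a.shape[1]]=a; im[:b.shape[0],400:400+b.shape[1]]=b; cv2.imwrite('pics/L%s.png'%n,im)
E
python3 look.py 12 340 120
```

```text
[0.54157717 0.21580123 0.08085424] [ 1.79909513e+02 -6.08681547e-02  7.50462085e+01] 0.027500204828533083 [ 5.3212373  -1.16601478  3.25011121] [-0.29172979 -1.13426672  0.03025713]
```

View pics/L12.png

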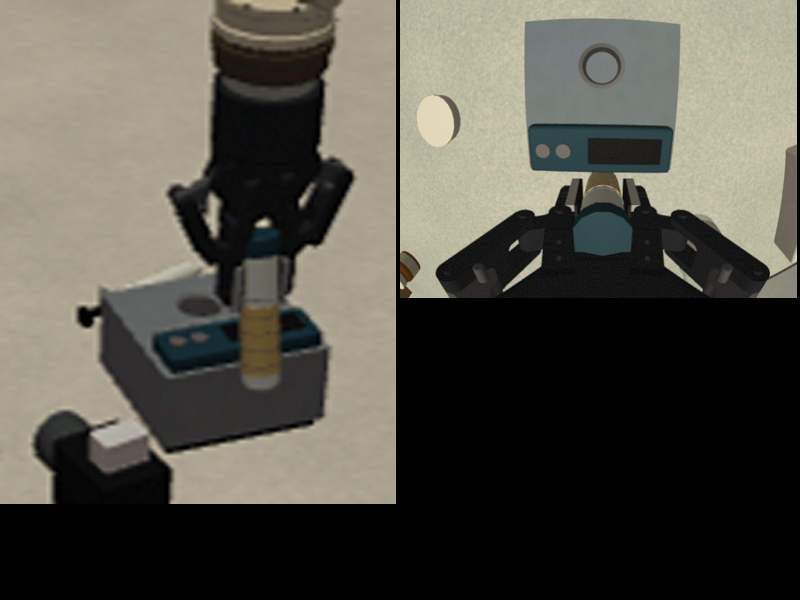

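>>> send_rows:
  targets:
    - [1,-3,0.8,0,0]
    - [1,-6,1.6,0,0]
    - [1,-9,2.4,0,0]
    - [1,-12,3.2,0,0]
    - [1,-13.5,3.6,0,0]
    - [1,-13.5,3.6,0,0]

```text
time: 18.52
ee_pos: [0.5272, 0.2191, 0.0796]
tcp_rot: [-180.0, 0.0, 75.1]
wrist_force: [3.7, 0.7, -1.3]
opening: 0.0277
```

```bash
python3 look.py 13 340 120
```

```text
[0.52718828 0.21913558 0.07958742] [-1.79951079e+02  2.23617401e-02  7.50507872e+01] 0.027692235342845824 [ 3.74984831  0.66687916 -1.2783841 ] [-0.06451525 -0.77707291 -0.01716925]
```

View pics/L13.png

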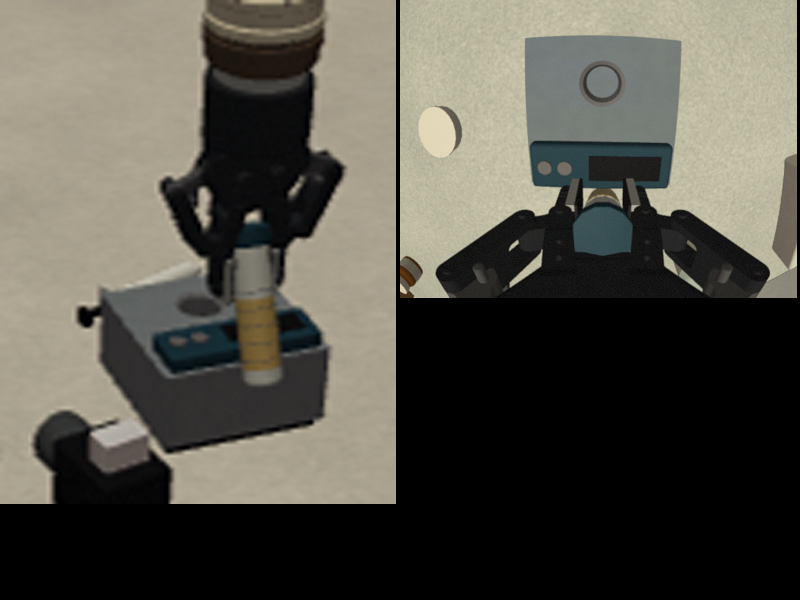

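```bash
python3 - <<'E'
from h import *
s=load('scene13'); cv2.imwrite('pics/s13d.png',cv2.resize(s['pixels'][175:235,385:445,::-1],None,fx=10,fy=10,interpolation=cv2.INTER_CUBIC))
E
```

```text
(no output)
```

View pics/s13d.png

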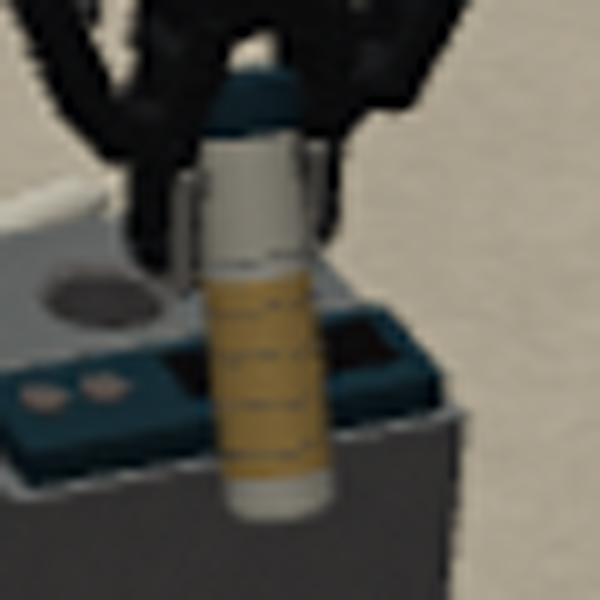

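```bash
cat >> h.py <<'E'
def tilt(s,tcp,yaw,pts):
    # vertical plane through tcp containing jaw-normal dir; returns (along, z)
    j=np.array([np.cos(np.radians(yaw)),np.sin(np.radians(yaw)),0]); d=np.array([j[1],-j[0],0])
    out=[]
    for u,v in pts:
        o,r=ray(s,u,v); k=((tcp-o)@j)/(r@j); p=o+k*r; out.append(((p-tcp)@d*1000,p[2]*1000))
    return np.array(out)
E
python3 - <<'E'
from h import *
s=load('scene13')
P=[(251,140),(253,160),(260,300),(276.5,470),(278,490)]
r=tilt(s,s['obs_p'],75.05,[(385+x/10,175+y/10) for x,y in P]); print(r.round(1))
d=r[-1]-r[0]; print(np.degrees(np.arctan2(d[0],-d[1])), np.hypot(*d))
d=r[3]-r[1]; print(np.degrees(np.arctan2(d[0],-d[1])))
E
```

```text
[[  7.4 157.8]
 [  9.3 153. ]
 [ 18.8 116.7]
 [ 35.   74.5]
 [ 36.7  69.3]]
18.287062561101195 93.23020278602392
18.111401775665836
```

>>> send_rows:
  targets:
    - [1,0,0,0,0]
    - [1,5,-1.3,2,0]
    - [1,12,-3,10,0]
    - [1,12,-3,40,0]
    - [1,12,-3,80,10]
    - [1,12,-3,110,21]
    - [1,12,-3,110,32]
    - [1,12,-3,110,43]
    - [1,12,-3,110,54]
    - [1,12,-3,110,65]
  squeeze: 50

```text
time: 19.88
ee_pos: [0.5397, 0.2161, 0.1905]
tcp_rot: [180.0, -0.0, 139.1]
wrist_force: [-0.3, 0.5, -0.5]
opening: 0.0272
```

>>> send_rows:
  targets:
    - [1,0,0,0,7]
    - [1,0,0,0,7]
    - [1,0,0,0,7]

```text
time: 20.25
ee_pos: [0.5396, 0.2161, 0.1902]
tcp_rot: [180.0, -0.0, 145.6]
wrist_force: [0.4, 0.7, -1.1]
opening: 0.0272
```

```bash
python3 - <<'E'
from h import *
o,s=snap('scene','scene14.png'); print(o['ee_pos'],o['tcp_rot'],o['q'],o['opening'])
cv2.imwrite('pics/s14d.png',cv2.resize(s['pixels'][130:210,365:445,::-1],None,fx=7.5,fy=7.5,interpolation=cv2.INTER_CUBIC))
E
```

```text
[0.53962156 0.2161073  0.19018761] [ 1.79998374e+02 -4.01378778e-03  1.45597565e+02] [ 2.18227374e+01  9.26605118e+00  1.42872830e+01  9.50221114e+01
  4.24044221e-03 -3.37748272e+01] 0.027214977181903986
```

View pics/s14d.png

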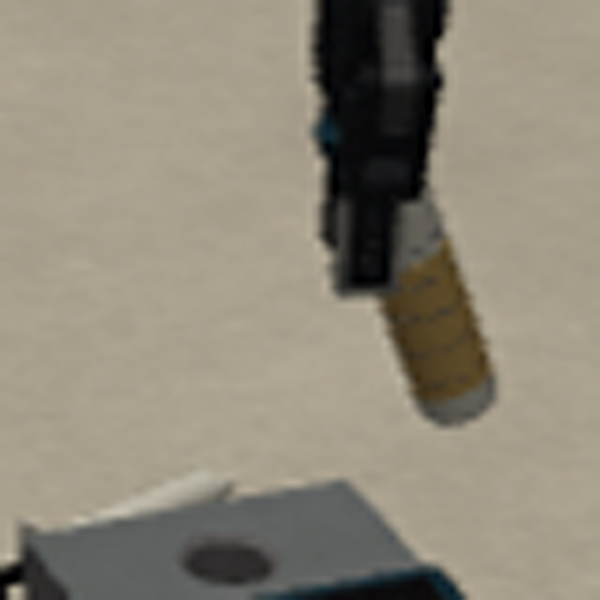

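```bash
cat >> h.py <<'E'
def yellow(s,box):
    x0,y0,x1,y1=box; h=cv2.cvtColor(s['pixels'][y0:y1,x0:x1],cv2.COLOR_RGB2HSV).astype(int)
    m=((h[...,0]>14)&(h[...,0]<30)&(h[...,1]>110)&(h[...,2]>50)).astype(np.uint8)
    n,l,st,ce=cv2.connectedComponentsWithStats(m); i=st[1:,4].argmax()+1
    return (l==i),st[i],ce[i]+[x0,y0]
E
python3 - <<'E'
from h import *
s=load('scene14'); f=lambda x,y:(365+x/7.5,130+y/7.5)
for P in ([(448,235),(493,375)],[(385,300),(415,395)]):
    r=tilt(s,s['obs_p'],145.6,[f(*p) for p in P]); d=r[1]-r[0]; print(r.round(1),np.degrees(np.arctan2(d[0],-d[1])))
m,st,c=yellow(s,(400,140,440,200)); print(st,c)
ys,xs=np.nonzero(m); rows=np.unique(ys)
L=np.array([xs[ys==y].min() for y in rows]);R=np.array([xs[ys==y].max() for y in rows]); print(list(zip(rows+140,L+400,R+400)))
r=tilt(s,s['obs_p'],145.6,[f(455,418),f(460,405)]);print(r)
E
```

```text
[[ 28.4 238.4]
 [ 47.5 186.1]] 20.030231478368222
[[  9.4 214.6]
 [ 21.9 178.7]] 19.264407176110176
[ 17  22  13  21 158] [423.0443038  173.62658228]
[(np.int64(162), np.int64(424), np.int64(424)), (np.int64(163), np.int64(424), np.int64(424)), (np.int64(164), np.int64(423), np.int64(424)), (np.int64(165), np.int64(421), np.int64(425)), (np.int64(166), np.int64(419), np.int64(425)), (np.int64(167), np.int64(419), np.int64(425)), (np.int64(168), np.int64(419), np.int64(426)), (np.int64(169), np.int64(417), np.int64(426)), (np.int64(170), np.int64(417), np.int64(426)), (np.int64(171), np.int64(417), np.int64(427)), (np.int64(172), np.int64(421), np.int64(427)), (np.int64(173), np.int64(418), np.int64(427)), (np.int64(174), np.int64(418), np.int64(428)), (np.int64(175), np.int64(418), np.int64(428)), (np.int64(176), np.int64(419), np.int64(428)), (np.int64(177), np.int64(419), np.int64(429)), (np.int64(178), np.int64(419), np.int64(429)), (np.int64(179), np.int64(420), np.int64(429)), (np.int64(180), np.int64(420), np.int64(428)), (np.int64(181), np.int64(420), np.int64(427)), (np.int64(182), np.int64(421), np.int64(425))]
[[ 36.04242179 169.74891879]
 [ 37.33824565 174.72701836]]
```

```bash
python3 - <<'E'
from h import *
s=load('scene14')
for dz in (.042,.058,.075): print(((proj(s,s['obs_p']+[0,0,dz])-[365,130])*7.5).round())
o,w=snap('wrist','wrist14.png')
cv2.imwrite('pics/w14.png',w['pixels'][200:440,150:500,::-1].repeat(2,0).repeat(2,1))
E
```

```text
[360. 253.]
[364. 209.]
[367. 162.]
```

View pics/w14.png

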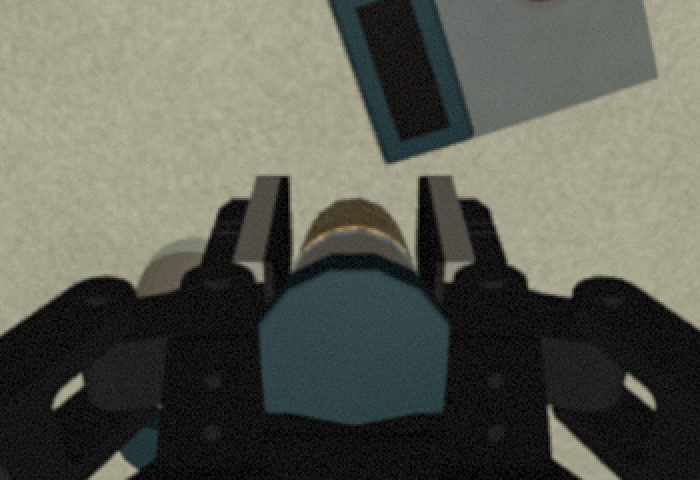

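>>> send_rows:
  targets:
    - [1,-30,8,0,-10.5]
    - [1,-70,19,0,-21]
    - [1,-116,31,0,-31.5]
    - [1,-116,31,0,-42]
    - [1,-116,31,-30,-52.5]
    - [1,-116,31,-60,-63]
    - [1,-116,31,-88,-70.6]
    - [1,-116,31,-88,-70.6]
    - [1,-116,31,-88,-70.6]

```text
time: 21.48
ee_pos: [0.4239, 0.2474, 0.1033]
tcp_rot: [179.9, -0.1, 75.3]
wrist_force: [0.4, -1.0, 0.1]
opening: 0.0272
```

```bash
python3 look.py 15 340 110; python3 - <<'E'
from h import *
s=load('scene15'); cv2.imwrite('pics/s15d.png',cv2.resize(s['pixels'][150:220,360:440,::-1],None,fx=8,fy=8,interpolation=cv2.INTER_CUBIC))
E
```

```text
[0.42390418 0.24738211 0.10326231] [ 1.79949209e+02 -5.16657919e-02  7.52975787e+01] 0.027172815303695225 [ 0.43443072 -1.02724395  0.12697744] [-0.04002701  0.07797112  0.00949783]
```

View pics/L15.png

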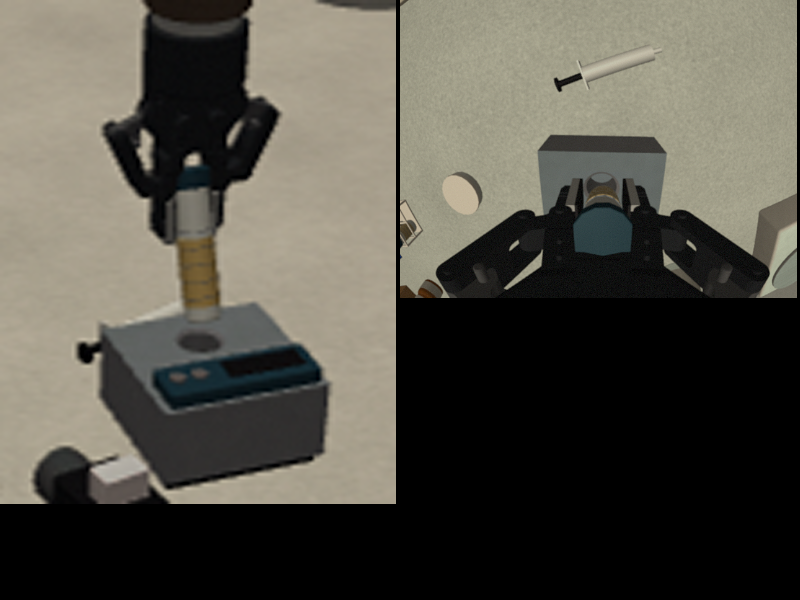

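View pics/s15d.png

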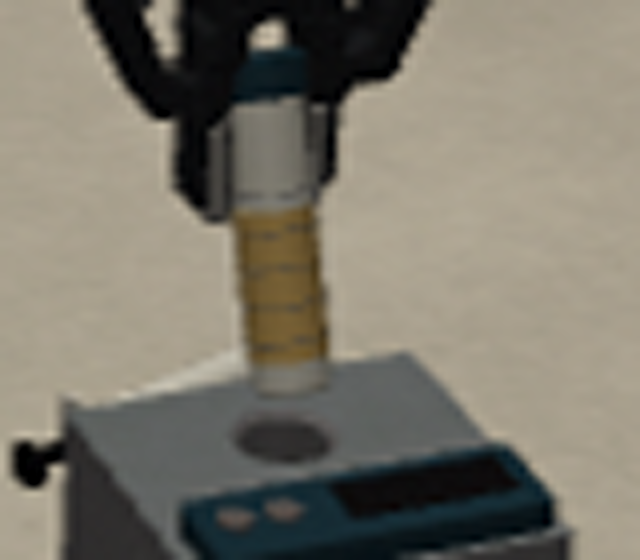

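```bash
python3 - <<'E'
from h import *
w=load('wrist15'); cv2.imwrite('pics/w15d.png',cv2.resize(w['pixels'][260:420,250:400,::-1],None,fx=3.7,fy=3.7,interpolation=cv2.INTER_CUBIC))
M=np.linalg.inv(w['mount'])
def wp(t):
    q=M[:3,:3]@np.array(t)+M[:3,3]; r=np.hypot(q[0],q[1]); th=np.arctan2(r,q[2]); return (w['intrinsics'][:2,2]+371.65*th*q[:2]/r-[250,260])*3.7
R=Ro.from_euler('xyz',w['obs_r'],degrees=True).as_matrix()
for p in [(.4592,.2373,.07)]: print('well',wp(R.T@(np.array(p)-w['obs_p'])), R.T@(np.array(p)-w['obs_p'])*1000)
print('foot top-edge pt', [wp((0,y,.016)) for y in (.023,.027,.030,.037)])
E
```

```text
well [276.9550518  161.62179843] [-0.99419781 36.50728613 33.54792799]
foot top-edge pt [array([282.71095433, 139.20597338]), array([282.68714149, 161.32601144]), array([282.6695979 , 177.66898942]), array([282.62970959, 214.97651661])]
```

View pics/w15d.png

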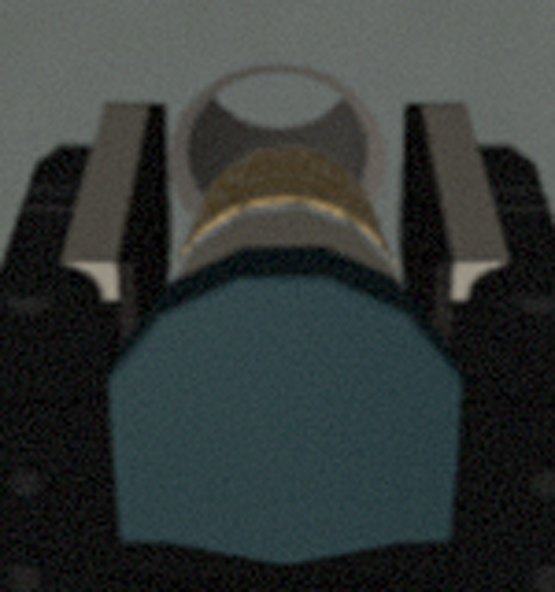

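>>> send_rows:
  targets:
    - [1,1,0,-8,0]
    - [1,1,0,-14,0]
    - [1,1,0,-18,0]
    - [1,1,0,-22,0]
    - [1,1,0,-22,0]

```text
time: 22.2
ee_pos: [0.4243, 0.2471, 0.0796]
tcp_rot: [-180.0, 0.0, 75.2]
wrist_force: [-0.6, -0.3, -0.0]
opening: 0.0276
```

```bash
python3 - <<'E'
from h import *
o,w=snap('wrist','wrist16.png'); print(o['ee_pos'],o['wrist_force']); cv2.imwrite('pics/w16d.png',cv2.resize(w['pixels'][260:420,250:400,::-1],None,fx=3,fy=3,interpolation=cv2.INTER_CUBIC))
E
```

```text
[0.42433539 0.24707232 0.07962432] [-0.60374569 -0.32997949 -0.02926666]
```

View pics/w16d.png

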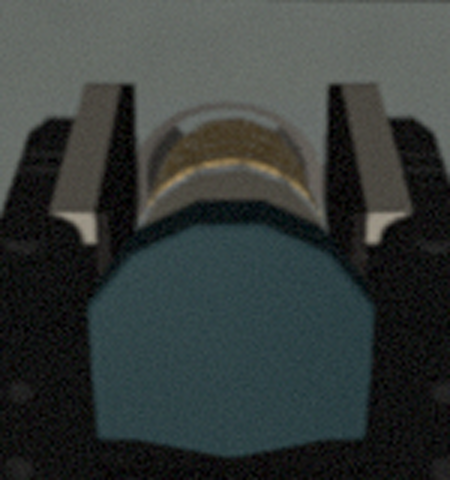

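>>> send_rows:
  targets:
    - [1,0,0,0,0]
    - [1,5,-1.3,1,0]
    - [1,10,-2.6,2,0]
    - [1,15,-4,3,0]
    - [1,20,-5.3,3,0]
    - [1,25,-6.6,4,0]
    - [1,25,-6.6,4,0]
  squeeze: 20

```text
time: 23.12
ee_pos: [0.4492, 0.2407, 0.0861]
tcp_rot: [-180.0, -0.1, 75.2]
wrist_force: [-9.9, -1.9, 15.8]
opening: 0.0272
```

```bash
python3 look.py 17 340 110
```

```text
[0.44915766 0.24070513 0.08605209] [-1.79964188e+02 -6.61078158e-02  7.51620578e+01] 0.027164308099877903 [-9.88792404 -1.85061456 15.75958203] [-0.4100569   2.34470557 -0.07149778]
```

View pics/L17.png

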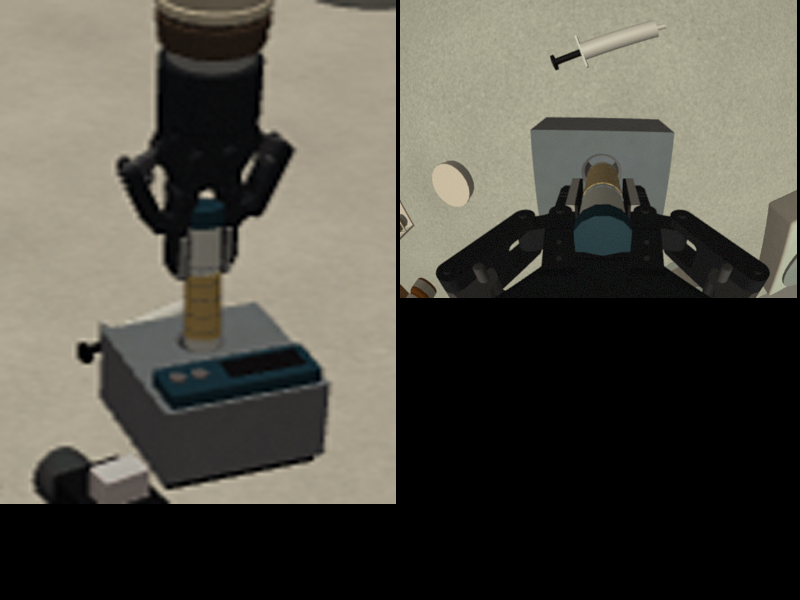

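>>> send_rows:
  targets:
    - [1,3,-0.8,0,0]
    - [1,6,-1.6,0,0]
    - [1,8,-2.1,0,0]
    - [1,8,-2.1,0,0]

```text
time: 23.72
ee_pos: [0.4569, 0.2386, 0.0864]
tcp_rot: [-180.0, -0.1, 75.2]
wrist_force: [-12.0, -2.1, 19.1]
opening: 0.0271
```

```bash
python3 look.py 18 340 110;  python3 - <<'E'
from h import *
s=load('scene18'); cv2.imwrite('pics/s18d.png',cv2.resize(s['pixels'][150:220,360:440,::-1],None,fx=8,fy=8,interpolation=cv2.INTER_CUBIC))
E
```

```text
[0.45693356 0.23856815 0.0864076 ] [-1.79966286e+02 -6.75398100e-02  7.51686504e+01] 0.02706834712997847 [-12.0112192   -2.10803921  19.14428523] [-0.59079057  2.90696641 -0.07176982]
```

View pics/s18d.png

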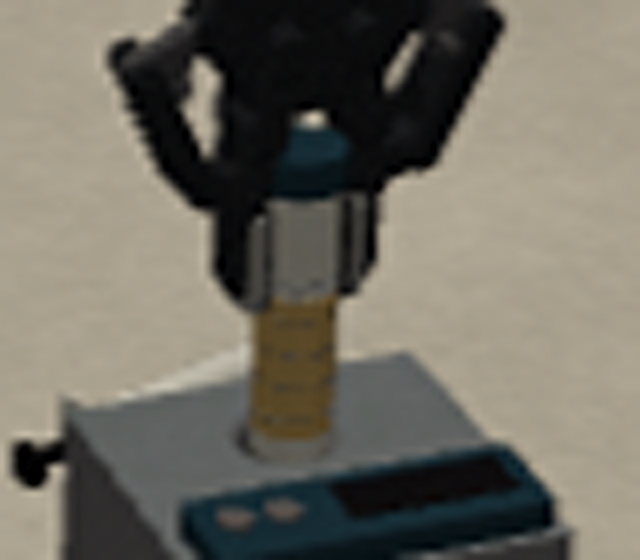

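View pics/L18.png

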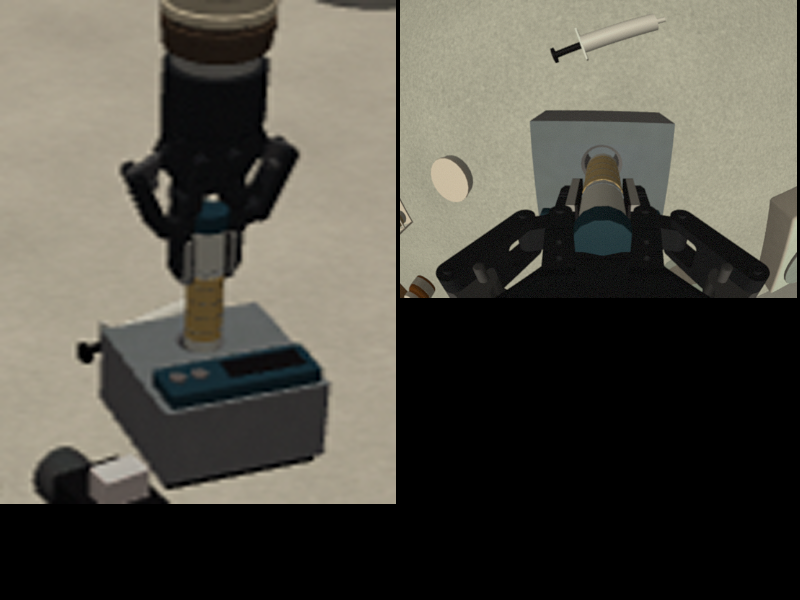

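>>> send_rows:
  targets:
    - [1,-3,0.8,0,0]
    - [1,-6,1.6,0,0]
    - [1,-7,1.9,0,0]
    - [1,-7,1.9,0,0]

```text
time: 24.32
ee_pos: [0.451, 0.2402, 0.0839]
tcp_rot: [180.0, 0.0, 75.1]
wrist_force: [2.7, -0.6, -1.0]
opening: 0.0273
```

```bash
python3 - <<'E'
from h import *
o,w=snap('wrist','wrist19.png'); print(o['ee_pos'],o['wrist_force']); cv2.imwrite('pics/w19d.png',cv2.resize(w['pixels'][230:420,240:410,::-1],None,fx=3,fy=3,interpolation=cv2.INTER_CUBIC))
E
```

```text
[0.45095264 0.24022762 0.08392833] [ 2.74346079 -0.58214586 -1.04844711]
```

View pics/w19d.png

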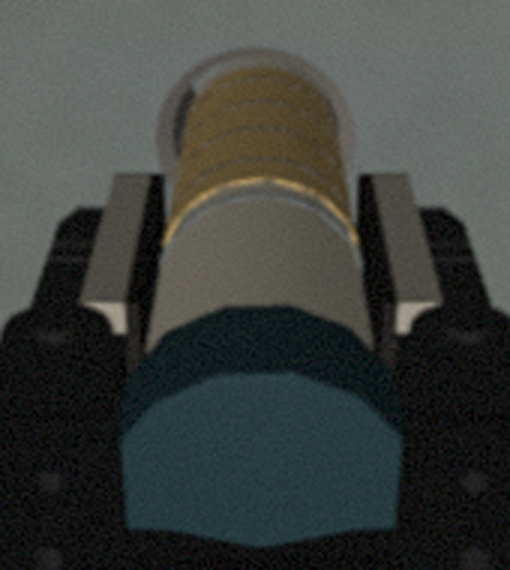

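>>> send_rows:
  targets:
    - [1,0,0,-3,0]
    - [1,0,0,-6,0]
    - [1,0,0,-9,0]
    - [1,0,0,-12,0]
    - [1,0,0,-15,0]
    - [1,0,0,-15,0]

```text
time: 25.12
ee_pos: [0.4514, 0.2401, 0.069]
tcp_rot: [179.9, 0.0, 75.1]
wrist_force: [6.1, -3.4, 1.3]
opening: 0.0277
```

>>> send_rows:
  targets:
    - [0,0,0,0,0]
    - [0,0,0,0,0]
    - [0,0,0,0,0]
    - [0,0,0,0,0]
    - [0,8,-2.8,6,0]
    - [0,8,-2.8,6,0]

```text
time: 25.88
ee_pos: [0.4594, 0.2376, 0.0756]
tcp_rot: [180.0, -0.0, 75.1]
wrist_force: [0.0, 0.6, -0.9]
opening: 0.0854
```

```bash
python3 look.py 20 340 110
```

```text
[0.45941295 0.23755016 0.07563825] [ 1.79953120e+02 -4.14620234e-02  7.51296313e+01] 0.08537736338777135 [ 0.02793531  0.57532802 -0.877761  ] [ 0.02246195 -0.00051463  0.01885795]
```

View pics/L20.png

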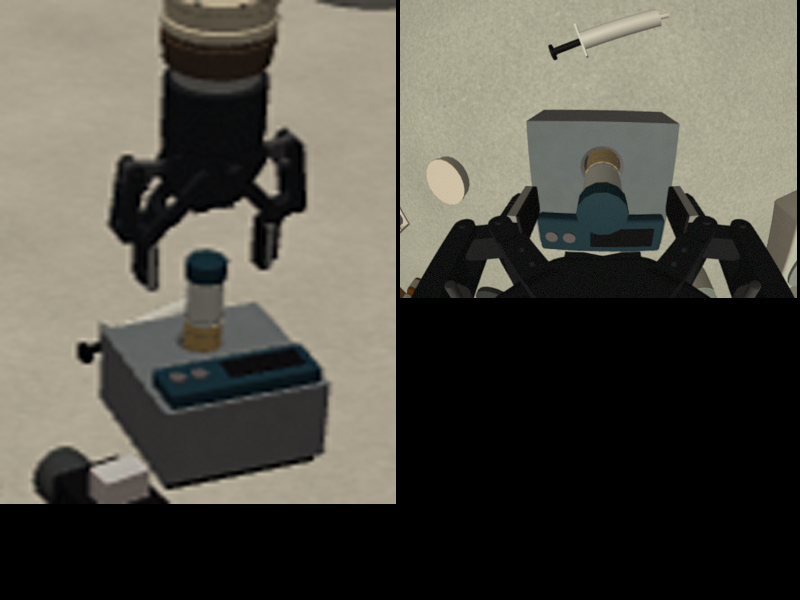

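>>> send_rows:
  targets:
    - [1,0,0,0,0]
    - [1,0,0,0,0]
    - [1,0,0,0,0]
    - [1,0,0,0,0]
    - [1,0,0,0,0]
    - [1,0,0,5,0]
    - [1,0,0,25,0]
    - [1,0,0,50,0]
    - [1,0,0,75,0]
    - [1,0,0,85,0]
  squeeze: 30

```text
time: 27.22
ee_pos: [0.459, 0.2378, 0.1615]
tcp_rot: [179.9, -0.1, 75.2]
wrist_force: [-0.4, -0.9, -0.9]
opening: 0.0312
```

>>> send_rows:
  targets:
    - [1,60,-16,0,0]
    - [1,116,-31,0,0]
    - [1,116,-31,0,0]
    - [1,116,-31,-30,0]
    - [1,116,-31,-52,0]
    - [1,116,-31,-52,0]

```text
time: 27.98
ee_pos: [0.5728, 0.2064, 0.106]
tcp_rot: [-179.8, 0.1, 75.2]
wrist_force: [-0.1, -0.1, -0.1]
opening: 0.031
```

```bash
python3 look.py 21 340 110
```

```text
[0.57282455 0.20637224 0.10603769] [-1.79816889e+02  1.17758830e-01  7.51755997e+01] 0.03099003521033673 [-0.06585021 -0.05158473 -0.08077373] [-0.00075208 -0.02444005 -0.0359291 ]
```

View pics/L21.png

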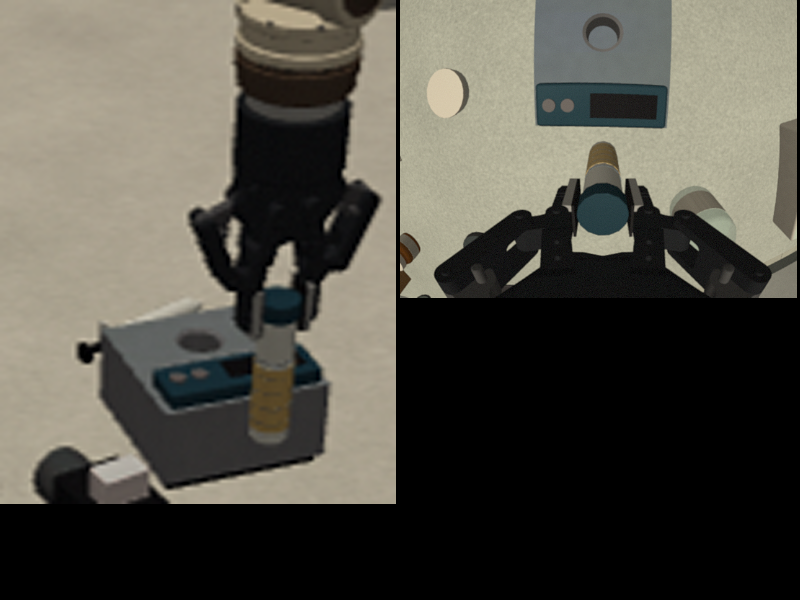

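>>> send_rows:
  targets:
    - [1,-14,3.8,0,0]
    - [1,-19,5.1,0,0]
    - [1,-24,6.4,0,0]
    - [1,-29,7.8,0,0]
    - [1,-34,9.1,0,0]
    - [1,-39,10.4,0,0]
    - [1,-44,11.8,0,0]
    - [1,-49,13.1,0,0]
    - [1,-54,14.5,0,0]
    - [1,-54,14.5,0,0]
  squeeze: 20

```text
time: 29.32
ee_pos: [0.5202, 0.2211, 0.1081]
tcp_rot: [-180.0, 0.0, 75.2]
wrist_force: [1.8, -0.9, 0.2]
opening: 0.0308
```

```bash
python3 look.py 22 330 110;python3 - <<'E'
from h import *
s=load('scene22'); cv2.imwrite('pics/s22d.png',cv2.resize(s['pixels'][175:240,375:440,::-1],None,fx=9,fy=9,interpolation=cv2.INTER_CUBIC))
E
```

```text
[0.5201515  0.22111784 0.10806882] [-1.79998095e+02  7.15639580e-03  7.51732840e+01] 0.03080879445762302 [ 1.76744454 -0.91382847  0.21632889] [-0.26635459 -0.50352968 -0.01716288]
```

View pics/L22.png

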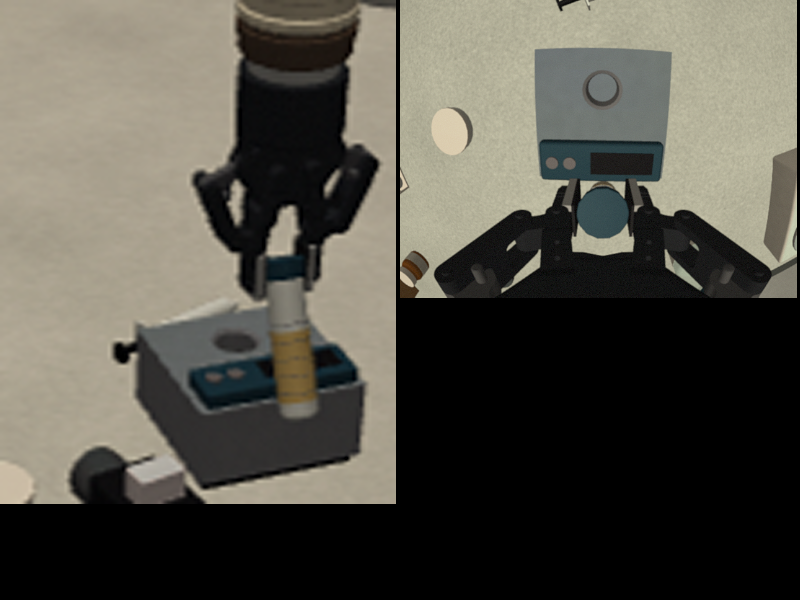

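View pics/s22d.png

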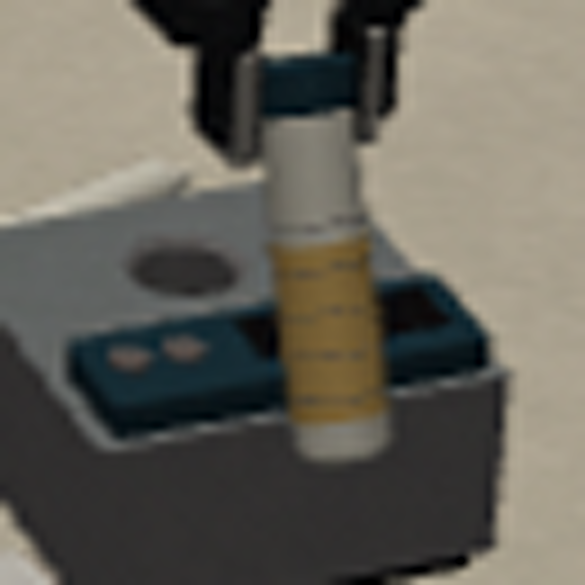

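```bash
python3 - <<'E'
from h import *
s=load('scene22')
r=tilt(s,s['obs_p'],75.17,[(375+x/9,175+y/9) for x,y in [(310.5,130),(336,400),(309,82)]]); print(r.round(1)); d=r[1]-r[0]; print(np.degrees(np.arctan2(d[0],-d[1])))
E
```

```text
[[ 11.4 154.8]
 [ 39.1  80.4]
 [  8.3 168.7]]
20.48713071655769
```

>>> send_rows:
  targets:
    - [1,-5,1.3,0,0]
    - [1,-10,2.7,0,0]
    - [1,-12,3.2,0,0]
    - [1,-12,3.2,0,0]
    - [1,-12,3.2,0,0]

```text
time: 30.05
ee_pos: [0.5086, 0.2243, 0.1082]
tcp_rot: [180.0, -0.0, 75.2]
wrist_force: [1.3, -0.1, 0.1]
opening: 0.0309
```

>>> send_rows:
  targets:
    - [1,0,0,0,0]
    - [1,5,-1.3,2,0]
    - [1,12,-3,15,0]
    - [1,12,-3,50,10]
    - [1,12,-3,90,20]
    - [1,12,-3,90,30]
    - [1,12,-3,90,40]
    - [1,12,-3,90,50]
    - [1,12,-3,90,60]
    - [1,12,-3,90,70]
  squeeze: 50

```text
time: 31.3
ee_pos: [0.5203, 0.2212, 0.1977]
tcp_rot: [-180.0, -0.1, 145.5]
wrist_force: [0.1, 0.4, -1.2]
opening: 0.0304
```

>>> send_rows:
  targets:
    - [1,0,0,0,0]
    - [1,0,0,0,0]

```text
time: 31.55
ee_pos: [0.5204, 0.2212, 0.1978]
tcp_rot: [-180.0, -0.0, 144.9]
wrist_force: [0.1, 0.2, -0.5]
opening: 0.0308
```

```bash
python3 - <<'E'
from h import *
o,s=snap('scene','scene23.png'); print(o['time'],o['ee_pos'],o['tcp_rot'],o['opening'],o['wrist_force'])
print(proj(s,o['ee_pos']))
cv2.imwrite('pics/s23d.png',cv2.resize(s['pixels'][130:205,355:430,::-1],None,fx=8,fy=8,interpolation=cv2.INTER_CUBIC))
E
```

```text
31.55 [0.5204462  0.22123792 0.19782048] [-1.79978356e+02 -2.55210966e-02  1.44938361e+02] 0.030833828109843947 [ 0.14646211  0.17633691 -0.54000519]
[408.74097136 172.56883822]
```

View pics/s23d.png

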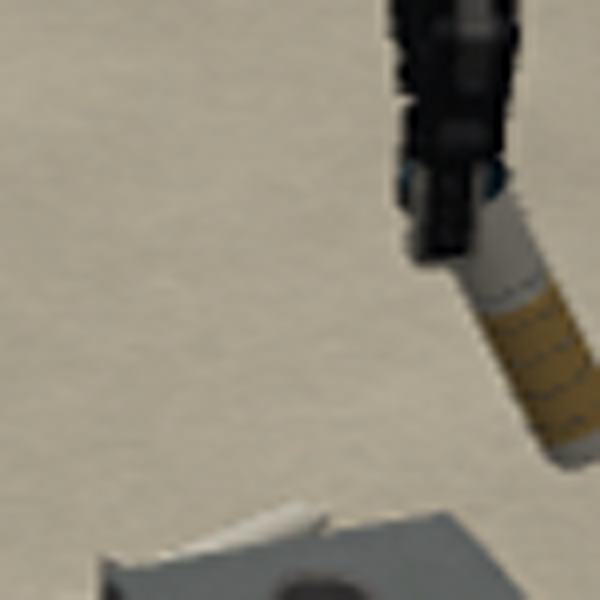

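```bash
python3 - <<'E'
from h import *
s=load('scene23'); f=lambda x,y:(355+x/8,130+y/8)
for P in ([(465,285),(545,447)],[(516,210),(591,355)]):
    r=tilt(s,s['obs_p'],144.94,[f(*p) for p in P]); d=r[1]-r[0]; print(r.round(1),np.degrees(np.arctan2(d[0],-d[1])))
cv2.imwrite('pics/s23e.png',cv2.resize(s['pixels'][145:195,395:445,::-1],None,fx=11,fy=11,interpolation=cv2.INTER_CUBIC))
E
```

```text
[[  9.8 217.4]
 [ 39.2 159.3]] 26.875841317271647
[[ 23.9 243.4]
 [ 51.3 192.5]] 28.262365930355745
```

View pics/s23e.png

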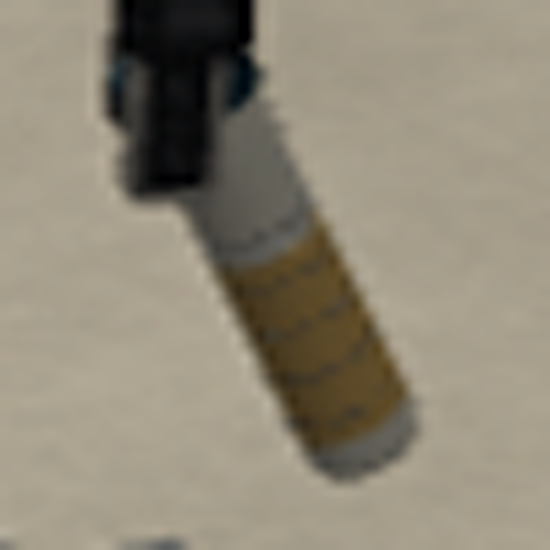

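```bash
python3 - <<'E'
from h import *
s=load('scene23'); f=lambda x,y:(395+x/11,145+y/11)
A=[]
for P in ([(200,220),(310,440)],[(275,125),(408,385)]):
    r=tilt(s,s['obs_p'],144.94,[f(*p) for p in P]); d=r[1]-r[0]; a=np.arctan2(d[0],-d[1]);A.append((r,a)); print(r.round(1),np.degrees(a))
m=np.mean([x[1] for x in A]); u=np.array([np.sin(m),-np.cos(m)]); n=np.array([np.cos(m),np.sin(m)])
offs=[(x[0]@n).mean() for x in A]; print(np.degrees(m),offs,'diam',offs[1]-offs[0])
o=np.mean(offs) # axis: p.n=o
z0=s['obs_p'][2]*1000
print('axis at along=0: dz above tcp', o/n[1]-z0)
print('expected pivot 58')
for p in [(350,480),(375,455)]:
    r=tilt(s,s['obs_p'],144.94,[f(*p)])[0]; print(r, r@u, 'axis pt', r-n*(r@n-o))
E
```

```text
[[  9.8 219.2]
 [ 39.2 161.9]] 27.14095977337606
[[ 25.2 243.1]
 [ 60.7 176.4]] 28.05145322032733
27.596206496851693 [np.float64(109.96617445895866), np.float64(135.2152635117556)] diam 25.249089052796947
axis at along=0: dz above tcp 66.81862306945163
expected pivot 58
[ 49.30477048 151.21754234] -111.17435380508304 axis pt [ 57.14398002 155.3151212 ]
[ 54.59773341 157.87213406] -114.6199827408244 axis pt [ 55.54783597 158.36875558]
```

>>> send_rows:
  targets:
    - [1,2,-40,10,-10]
    - [1,5,-85,21,-20]
    - [1,8,-130,21,-30]
    - [1,12,-175,21,-40]
    - [1,16,-220,21,-50]
    - [1,20,-255,21,-60]
    - [1,21,-265,21,-60]
    - [1,21,-265,21,-60]
    - [1,21,-265,21,-60]
  squeeze: 60

```text
time: 32.72
ee_pos: [0.5415, -0.0427, 0.219]
tcp_rot: [-180.0, -0.0, 85.3]
wrist_force: [-0.1, -0.6, -1.0]
opening: 0.0299
```

```bash
python3 - <<'E'
from h import *
o,s=snap('scene','scene24.png'); print(o['time'],o['ee_pos'],o['tcp_rot'],o['opening'])
o,t=snap('top','top24.png'); o,w=snap('wrist','wrist24.png')
im=np.zeros((600,800,3),np.uint8)
def put(p,y,x): p=p[:600-y,:800-x]; im[y:y+p.shape[0],x:x+p.shape[1]]=p[...,::-1]
put(cv2.resize(s['pixels'][190:290,295:395],None,fx=4,fy=4,interpolation=cv2.INTER_CUBIC),0,0)
put(cv2.resize(t['pixels'][70:170,280:380],None,fx=4,fy=4,interpolation=cv2.INTER_CUBIC),0,400)
put(cv2.resize(w['pixels'],None,fx=.41,fy=.41),400,0)
cv2.imwrite('pics/F24.png',im)
E
```

```text
32.725 [ 0.54148966 -0.04272125  0.21902199] [-1.79998129e+02 -1.74440779e-02  8.52732260e+01] 0.0298749014033912
```

View pics/F24.png

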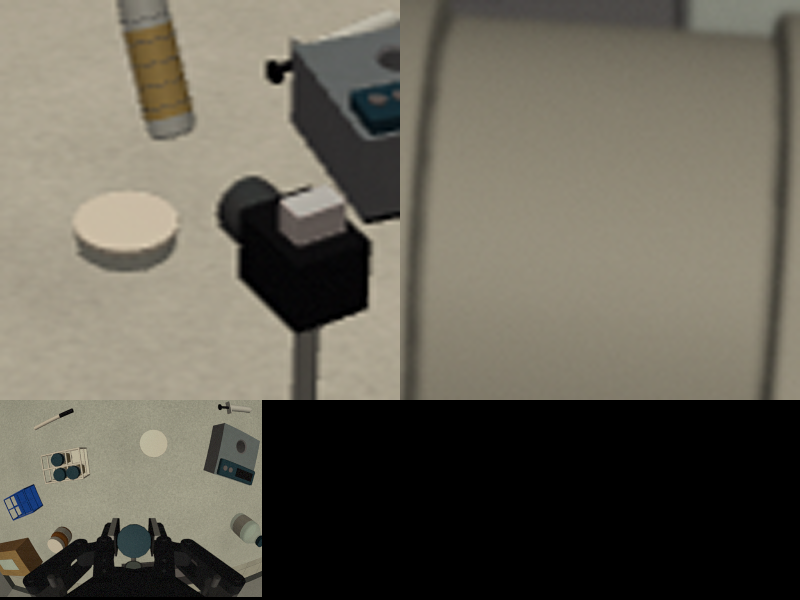

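```bash
python3 - <<'E'
from h import *
s=load('scene24')
for n,p in dict(target=(.5945,-.0482,.18),lens=(.6742,-.0552,.18)).items(): q=proj(s,p); print(n,q.round(1),((q-[295,190])*4).round())
cv2.imwrite('pics/s24d.png',cv2.resize(s['pixels'][185:240,315:385,::-1],None,fx=11,fy=11,interpolation=cv2.INTER_CUBIC))
q=(proj(s,(.5945,-.0482,.18))-[315,185])*11;print(q, (proj(s,(.6742,-.0552,.18))-[315,185])*11)
E
```

```text
target [338.1 223.9] [172. 136.]
lens [356.3 241. ] [245. 204.]
[253.78804616 427.98485607] [454.29697259 615.86362982]
```

View pics/s24d.png

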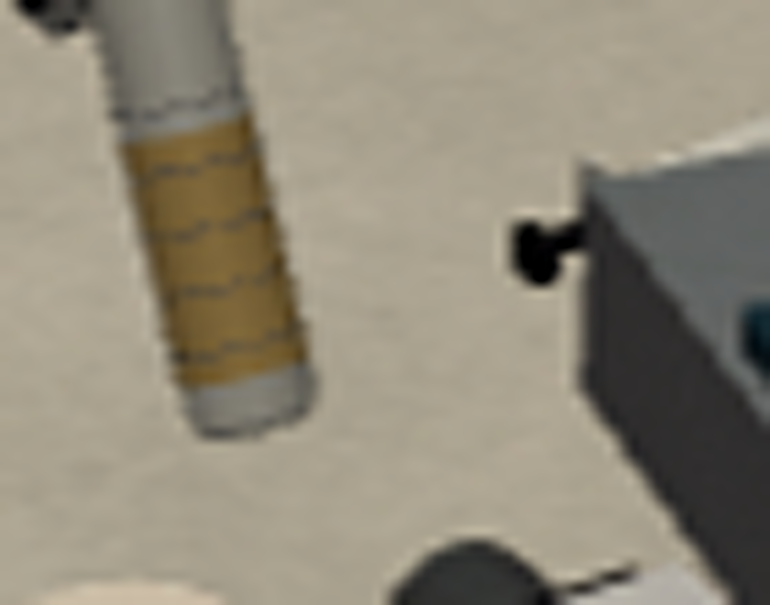

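```bash
python3 - <<'E'
from h import *
s=load('scene24'); f=lambda x,y:(315+x/11,185+y/11)
r=tilt(s,s['obs_p'],85.27,[f(*p) for p in [(171.5,70),(243,372),(253,425)]]); print(r.round(1)); d=r[1]-r[0]; print(np.degrees(np.arctan2(d[0],-d[1])))
t=load('top0'); w=load('wrist24')
cv2.imwrite('pics/w24d.png',cv2.resize(w['pixels'][260:480,210:440,::-1],None,fx=2.7,fy=2.7,interpolation=cv2.INTER_CUBIC))
E
```

```text
[[ 18.1 247.1]
 [ 47.  189.9]
 [ 51.1 179.2]]
26.82140024088519
```

View pics/w24d.png

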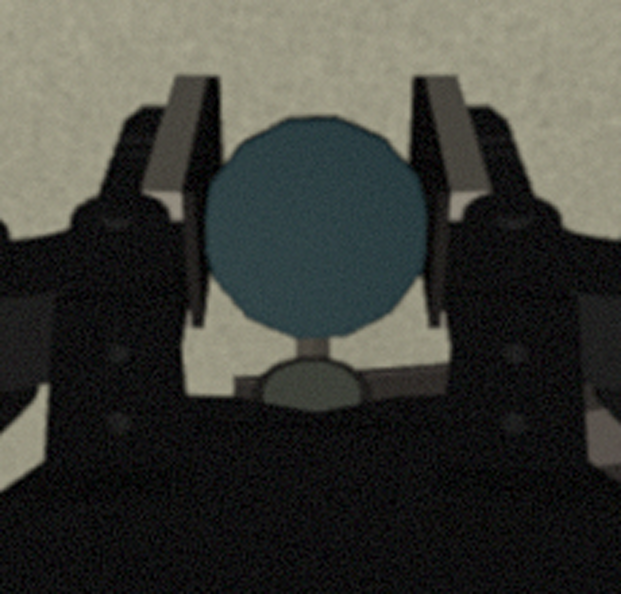

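```bash
python3 - <<'E'
from h import *
w=load('wrist24')
for u,v in [(313,400),(260,395),(366,395),(313,358)]:
    o,d=wray(w,210+u/2.7,260+v/2.7); k=(.6742-o[0])/d[0]; print((o+k*d).round(4))
E
```

```text
[ 0.6742 -0.054   0.1823]
[ 0.6742 -0.0696  0.179 ]
[ 0.6742 -0.0386  0.1816]
[ 0.6742 -0.054   0.1634]
```

>>> send_rows:
  targets:
    - [1,2,-0.5,1,0]
    - [1,2,-0.5,1,0]
    - [1,2,-0.5,1,0]
    - [1,2,-0.5,1,0]
    - [1,2,-0.5,1,0]
    - [1,2,-0.5,1,0]
    - [1,2,-0.5,1,0]
    - [1,2,-0.5,1,0]

```text
time: 33.88
ee_pos: [0.5435, -0.0442, 0.22]
tcp_rot: [180.0, -0.0, 85.2]
wrist_force: [-0.2, 0.3, -1.1]
opening: 0.0302
```

```bash
python3 - <<'E'
from h import *
o,s=snap('scene','scene25.png'); print(o['time'],o['ee_pos'],o['tcp_rot'],o['opening'],np.abs(o['qd']).max())
cv2.imwrite('pics/s25d.png',cv2.resize(s['pixels'][185:240,315:385,::-1],None,fx=11,fy=11,interpolation=cv2.INTER_CUBIC))
print((proj(s,(.5945,-.0475,.18))-[315,185])*11)
E
```

```text
33.875 [ 0.54351037 -0.04420827  0.21998499] [ 1.79998952e+02 -6.30913639e-04  8.51610224e+01] 0.030183375547663246 0.11517503207921984
[256.57751553 426.94249025]
```

View pics/s25d.png

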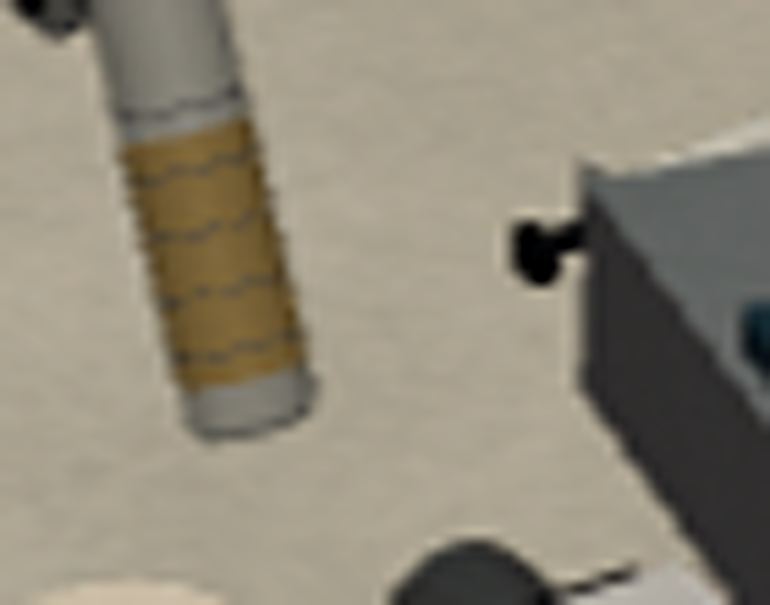

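View pics/scene25.png

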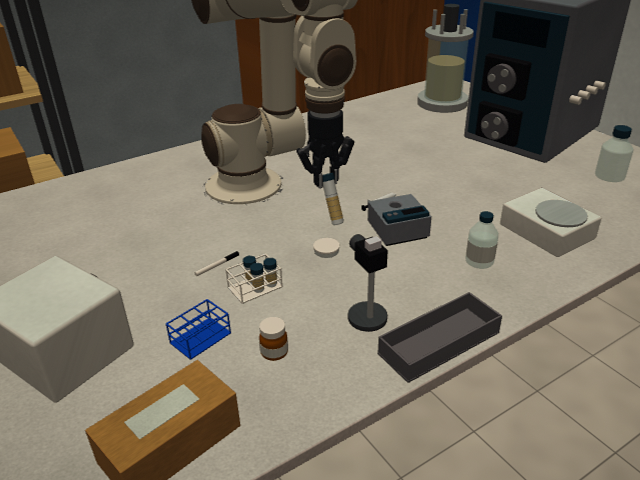

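The final pose matches the target. The tube's bottom is at crop pixel (253, 425) and the target projects to (256, 427). The arm is still and everything else stands where it was, so I am handing the job in.

```bash
python3 - <<'E'
from h import *
print(bot.job_done()); o=bot.get_obs(); print(o['time'],o['ee_pos'])
E
```

```text
the job is handed in; nothing more can be done
None
the job is handed in; nothing more can be done
```

The tube was read in the turbidity reader and is now held, still, in front of the inspection camera. I handed the job in at about 34 s of the 54 s allowed.

- **Reading:** I lifted the tall tube from the rack, stood it fully home in the reader's well, and let go of it for over a second.
- **Getting the lean:** The moves allow no tool tilt, so I tilted the tube in the grip by levering its lower end against the edge of the reader's display bar, with about 5 N.
- **A failed first try:** I first gripped the tube's body, and it slid sideways between the pads. I put it back in the well, where uprighting it peaked at about 22 N of wrist force. I then regripped it by the cap and tilted it again without trouble.

**Last checks**
- The tube's bottom is about 80 mm in front of the lens and level with it, to within about 3 mm. The two camera views agree on where the lens is.
- The lean measures between 26.8 and 28.5 degrees depending on the view, a little under the 30 asked. I left it there.
- The arm is still, and the other things look unmoved in the scene view.

The pads sit about 40 mm farther back from the stated tool point than the description says. My first grips were therefore on the cap rather than the body.

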